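# Deal sample jars from the cabinet drawer onto the kit trays

### The job

Open the top drawer of the cabinet and deal its sample jars out to the steel trays like cards: first one jar to every tray, and only when each tray has one, a second jar to every tray, so that all trays end with a jar standing in both compartments. Set the jars down gently and upright, never tip one over, and leave the pot, scissors, tape and amber bottle where they are. Jars left over stay standing in the drawer; shut it fully when you are done.

Things in the scene. Friction and masses are not known exactly. Their poses are not given: they have to be found in the camera images.
- jar1_mid (a point): white sample jar with a blue screw cap, an upright closed cylinder 38 mm in diameter over its whole height and 60 mm tall, 55 to 100 g; the point is its centre, 30 mm above its underside, z along its axis
- jar2_mid (a point): white sample jar with a blue screw cap, an upright closed cylinder 38 mm in diameter over its whole height and 60 mm tall, 55 to 100 g; the point is its centre, 30 mm above its underside, z along its axis
- jar3_mid (a point): white sample jar with a blue screw cap, an upright closed cylinder 38 mm in diameter over its whole height and 60 mm tall, 55 to 100 g; the point is its centre, 30 mm above its underside, z along its axis
- jar4_mid (a point): white sample jar with a blue screw cap, an upright closed cylinder 38 mm in diameter over its whole height and 60 mm tall, 55 to 100 g; the point is its centre, 30 mm above its underside, z along its axis
- jar5_mid (a point): white sample jar with a blue screw cap, an upright closed cylinder 38 mm in diameter over its whole height and 60 mm tall, 55 to 100 g; the point is its centre, 30 mm above its underside, z along its axis
- jar6_mid (a point): white sample jar with a blue screw cap, an upright closed cylinder 38 mm in diameter over its whole height and 60 mm tall, 55 to 100 g; the point is its centre, 30 mm above its underside, z along its axis
- jar7_mid (a point): white sample jar with a blue screw cap, an upright closed cylinder 38 mm in diameter over its whole height and 60 mm tall, 55 to 100 g; the point is its centre, 30 mm above its underside, z along its axis
- jar8_mid (a point): white sample jar with a blue screw cap, an upright closed cylinder 38 mm in diameter over its whole height and 60 mm tall, 55 to 100 g; the point is its centre, 30 mm above its underside, z along its axis
- tray_a_left (a point): centre of the left compartment of steel tray a, where the centre of a jar comes to stand, 33 mm above the table; None if tray a is absent (3 or 4 of the 4 trays are there). Loose tray, 0.25 kg, 129 mm (x) by 66 mm (y), rim and divider 16 mm high, walls and floor 3 mm; divided across the middle into two compartments 60 by 60 mm inside, side by side along x
- tray_a_right (a point): centre of the right compartment of steel tray a, where the centre of a jar comes to stand, 33 mm above the table; None if tray a is absent (3 or 4 of the 4 trays are there). It lies 63 mm along +x from the left one; tray a's middle is half-way between; axes as the tray's
- tray_b_left (a point): centre of the left compartment of steel tray b, where the centre of a jar comes to stand, 33 mm above the table; None if tray b is absent (3 or 4 of the 4 trays are there). Loose tray, 0.25 kg, 129 mm (x) by 66 mm (y), rim and divider 16 mm high, walls and floor 3 mm; divided across the middle into two compartments 60 by 60 mm inside, side by side along x
- tray_b_right (a point): centre of the right compartment of steel tray b, where the centre of a jar comes to stand, 33 mm above the table; None if tray b is absent (3 or 4 of the 4 trays are there). It lies 63 mm along +x from the left one; tray b's middle is half-way between; axes as the tray's
- tray_c_left (a point): centre of the left compartment of steel tray c, where the centre of a jar comes to stand, 33 mm above the table; None if tray c is absent (3 or 4 of the 4 trays are there). Loose tray, 0.25 kg, 129 mm (x) by 66 mm (y), rim and divider 16 mm high, walls and floor 3 mm; divided across the middle into two compartments 60 by 60 mm inside, side by side along x
- tray_c_right (a point): centre of the right compartment of steel tray c, where the centre of a jar comes to stand, 33 mm above the table; None if tray c is absent (3 or 4 of the 4 trays are there). It lies 63 mm along +x from the left one; tray c's middle is half-way between; axes as the tray's
- tray_d_left (a point): centre of the left compartment of steel tray d, where the centre of a jar comes to stand, 33 mm above the table; None if tray d is absent (3 or 4 of the 4 trays are there). Loose tray, 0.25 kg, 129 mm (x) by 66 mm (y), rim and divider 16 mm high, walls and floor 3 mm; divided across the middle into two compartments 60 by 60 mm inside, side by side along x
- tray_d_right (a point): centre of the right compartment of steel tray d, where the centre of a jar comes to stand, 33 mm above the table; None if tray d is absent (3 or 4 of the 4 trays are there). It lies 63 mm along +x from the left one; tray d's middle is half-way between; axes as the tray's
- drawer (a joint): travel of the cabinet's top drawer: 0 shut (flush against the cabinet), 0.14 m fully out; slides level on runners with about 2 N of friction, stays where it is left; starts at 0 to 0.02
- drawer_handle (a point): middle of the top drawer's handle, a round steel bar 11 mm thick and 100 mm long along this point's y, standing 35 mm off the drawer front (centre of the bar to the front); moves with the drawer. The drawer opens along this point's -x and shuts along its +x. It lies 26 mm below the cabinet's flat top and 166 mm above the table
- drawer_floor (a point): point on the top drawer's floor amid the jars' places, 112 mm above the table; moves with the drawer, axes as at the handle (x shutting, y across). At the start the jars stand here in two rows (55 mm apart along x) of four (66 mm apart along y). Inside: 298 mm wide; front panel at x = -62 mm, back wall at x = +104 mm from here; side walls 41 mm high, front panel 70 mm above this floor
- cabinet: fixed grey steel bench cabinet, 280 mm deep (x), 330 mm wide (y), 192 mm high, with two white drawers, of which only the top one moves; origin at the centre of its underside, drawers on its -x side. It stays put. A notebook 13 mm thick lies on the rear half of its top
- pot: bystander, to be left alone: closed white pot with a red spot, 64 mm in diameter, 50 mm high; origin at the centre of its underside
- scissors: bystander, to be left alone: scissors with red handles lying flat, about 165 mm long along x, 80 mm wide, 10 mm high; origin on the table near the rivet
- tape: bystander, to be left alone: yellow roll of tape lying flat, 68 mm in diameter, 20 mm high; origin at the centre of its underside
- reagent: bystander, to be left alone: amber bottle with a red cap, 44 mm in diameter, 85 mm high; origin at the centre of its underside
There are look-alikes about, which are no part of the job. Leave any pink look-alike of the part that bears tray_d_left alone.

How it is judged (in metres and radians):
On the way, in this order (a step that is already met when the one before it is completed fails the run):
1. the top drawer is open, at least 80 mm (value of joint drawer above 0.08 m), for 0.2 s.
2. first round dealt: every tray holds one jar, and none holds two ((distance between any of jar1_mid, jar2_mid, jar3_mid, jar4_mid, jar5_mid, jar6_mid, jar7_mid, jar8_mid and tray_a_left below 0.03 m or distance between any of jar1_mid, jar2_mid, jar3_mid, jar4_mid, jar5_mid, jar6_mid, jar7_mid, jar8_mid and tray_a_right below 0.03 m) and (distance between any of jar1_mid, jar2_mid, jar3_mid, jar4_mid, jar5_mid, jar6_mid, jar7_mid, jar8_mid and tray_b_left below 0.03 m or distance between any of jar1_mid, jar2_mid, jar3_mid, jar4_mid, jar5_mid, jar6_mid, jar7_mid, jar8_mid and tray_b_right below 0.03 m) and (distance between any of jar1_mid, jar2_mid, jar3_mid, jar4_mid, jar5_mid, jar6_mid, jar7_mid, jar8_mid and tray_c_left below 0.03 m or distance between any of jar1_mid, jar2_mid, jar3_mid, jar4_mid, jar5_mid, jar6_mid, jar7_mid, jar8_mid and tray_c_right below 0.03 m) and (distance between any of jar1_mid, jar2_mid, jar3_mid, jar4_mid, jar5_mid, jar6_mid, jar7_mid, jar8_mid and tray_d_left below 0.03 m or distance between any of jar1_mid, jar2_mid, jar3_mid, jar4_mid, jar5_mid, jar6_mid, jar7_mid, jar8_mid and tray_d_right below 0.03 m) and (distance between each of jar1_mid, jar2_mid, jar3_mid, jar4_mid, jar5_mid, jar6_mid, jar7_mid, jar8_mid and tray_a_left above 0.03 m or distance between each of jar1_mid, jar2_mid, jar3_mid, jar4_mid, jar5_mid, jar6_mid, jar7_mid, jar8_mid and tray_a_right above 0.03 m) and (distance between each of jar1_mid, jar2_mid, jar3_mid, jar4_mid, jar5_mid, jar6_mid, jar7_mid, jar8_mid and tray_b_left above 0.03 m or distance between each of jar1_mid, jar2_mid, jar3_mid, jar4_mid, jar5_mid, jar6_mid, jar7_mid, jar8_mid and tray_b_right above 0.03 m) and (distance between each of jar1_mid, jar2_mid, jar3_mid, jar4_mid, jar5_mid, jar6_mid, jar7_mid, jar8_mid and tray_c_left above 0.03 m or distance between each of jar1_mid, jar2_mid, jar3_mid, jar4_mid, jar5_mid, jar6_mid, jar7_mid, jar8_mid and tray_c_right above 0.03 m) and (distance between each of jar1_mid, jar2_mid, jar3_mid, jar4_mid, jar5_mid, jar6_mid, jar7_mid, jar8_mid and tray_d_left above 0.03 m or distance between each of jar1_mid, jar2_mid, jar3_mid, jar4_mid, jar5_mid, jar6_mid, jar7_mid, jar8_mid and tray_d_right above 0.03 m)), for 0.2 s.
At the end, for the whole second after the job is handed in: Every tray present has one jar in each of its two compartments (jar centre within 30 mm of the compartment's centre point); all other jars stand in the top drawer; all jars are upright (within 11 degrees); the drawer is shut to within 10 mm (distance between any of jar1_mid, jar2_mid, jar3_mid, jar4_mid, jar5_mid, jar6_mid, jar7_mid, jar8_mid and tray_a_left below 0.03 m and distance between any of jar1_mid, jar2_mid, jar3_mid, jar4_mid, jar5_mid, jar6_mid, jar7_mid, jar8_mid and tray_a_right below 0.03 m and distance between any of jar1_mid, jar2_mid, jar3_mid, jar4_mid, jar5_mid, jar6_mid, jar7_mid, jar8_mid and tray_b_left below 0.03 m and distance between any of jar1_mid, jar2_mid, jar3_mid, jar4_mid, jar5_mid, jar6_mid, jar7_mid, jar8_mid and tray_b_right below 0.03 m and distance between any of jar1_mid, jar2_mid, jar3_mid, jar4_mid, jar5_mid, jar6_mid, jar7_mid, jar8_mid and tray_c_left below 0.03 m and distance between any of jar1_mid, jar2_mid, jar3_mid, jar4_mid, jar5_mid, jar6_mid, jar7_mid, jar8_mid and tray_c_right below 0.03 m and distance between any of jar1_mid, jar2_mid, jar3_mid, jar4_mid, jar5_mid, jar6_mid, jar7_mid, jar8_mid and tray_d_left below 0.03 m and distance between any of jar1_mid, jar2_mid, jar3_mid, jar4_mid, jar5_mid, jar6_mid, jar7_mid, jar8_mid and tray_d_right below 0.03 m and ((horizontal distance between jar1_mid and drawer_floor below 0.16 m and height (world z) of jar1_mid above 0.12 m) or distance between jar1_mid and tray_a_left below 0.03 m or distance between jar1_mid and tray_a_right below 0.03 m or distance between jar1_mid and tray_b_left below 0.03 m or distance between jar1_mid and tray_b_right below 0.03 m or distance between jar1_mid and tray_c_left below 0.03 m or distance between jar1_mid and tray_c_right below 0.03 m or distance between jar1_mid and tray_d_left below 0.03 m or distance between jar1_mid and tray_d_right below 0.03 m) and ((horizontal distance between jar2_mid and drawer_floor below 0.16 m and height (world z) of jar2_mid above 0.12 m) or distance between jar2_mid and tray_a_left below 0.03 m or distance between jar2_mid and tray_a_right below 0.03 m or distance between jar2_mid and tray_b_left below 0.03 m or distance between jar2_mid and tray_b_right below 0.03 m or distance between jar2_mid and tray_c_left below 0.03 m or distance between jar2_mid and tray_c_right below 0.03 m or distance between jar2_mid and tray_d_left below 0.03 m or distance between jar2_mid and tray_d_right below 0.03 m) and ((horizontal distance between jar3_mid and drawer_floor below 0.16 m and height (world z) of jar3_mid above 0.12 m) or distance between jar3_mid and tray_a_left below 0.03 m or distance between jar3_mid and tray_a_right below 0.03 m or distance between jar3_mid and tray_b_left below 0.03 m or distance between jar3_mid and tray_b_right below 0.03 m or distance between jar3_mid and tray_c_left below 0.03 m or distance between jar3_mid and tray_c_right below 0.03 m or distance between jar3_mid and tray_d_left below 0.03 m or distance between jar3_mid and tray_d_right below 0.03 m) and ((horizontal distance between jar4_mid and drawer_floor below 0.16 m and height (world z) of jar4_mid above 0.12 m) or distance between jar4_mid and tray_a_left below 0.03 m or distance between jar4_mid and tray_a_right below 0.03 m or distance between jar4_mid and tray_b_left below 0.03 m or distance between jar4_mid and tray_b_right below 0.03 m or distance between jar4_mid and tray_c_left below 0.03 m or distance between jar4_mid and tray_c_right below 0.03 m or distance between jar4_mid and tray_d_left below 0.03 m or distance between jar4_mid and tray_d_right below 0.03 m) and ((horizontal distance between jar5_mid and drawer_floor below 0.16 m and height (world z) of jar5_mid above 0.12 m) or distance between jar5_mid and tray_a_left below 0.03 m or distance between jar5_mid and tray_a_right below 0.03 m or distance between jar5_mid and tray_b_left below 0.03 m or distance between jar5_mid and tray_b_right below 0.03 m or distance between jar5_mid and tray_c_left below 0.03 m or distance between jar5_mid and tray_c_right below 0.03 m or distance between jar5_mid and tray_d_left below 0.03 m or distance between jar5_mid and tray_d_right below 0.03 m) and ((horizontal distance between jar6_mid and drawer_floor below 0.16 m and height (world z) of jar6_mid above 0.12 m) or distance between jar6_mid and tray_a_left below 0.03 m or distance between jar6_mid and tray_a_right below 0.03 m or distance between jar6_mid and tray_b_left below 0.03 m or distance between jar6_mid and tray_b_right below 0.03 m or distance between jar6_mid and tray_c_left below 0.03 m or distance between jar6_mid and tray_c_right below 0.03 m or distance between jar6_mid and tray_d_left below 0.03 m or distance between jar6_mid and tray_d_right below 0.03 m) and ((horizontal distance between jar7_mid and drawer_floor below 0.16 m and height (world z) of jar7_mid above 0.12 m) or distance between jar7_mid and tray_a_left below 0.03 m or distance between jar7_mid and tray_a_right below 0.03 m or distance between jar7_mid and tray_b_left below 0.03 m or distance between jar7_mid and tray_b_right below 0.03 m or distance between jar7_mid and tray_c_left below 0.03 m or distance between jar7_mid and tray_c_right below 0.03 m or distance between jar7_mid and tray_d_left below 0.03 m or distance between jar7_mid and tray_d_right below 0.03 m) and ((horizontal distance between jar8_mid and drawer_floor below 0.16 m and height (world z) of jar8_mid above 0.12 m) or distance between jar8_mid and tray_a_left below 0.03 m or distance between jar8_mid and tray_a_right below 0.03 m or distance between jar8_mid and tray_b_left below 0.03 m or distance between jar8_mid and tray_b_right below 0.03 m or distance between jar8_mid and tray_c_left below 0.03 m or distance between jar8_mid and tray_c_right below 0.03 m or distance between jar8_mid and tray_d_left below 0.03 m or distance between jar8_mid and tray_d_right below 0.03 m) and angle between each of jar1_mid, jar2_mid, jar3_mid, jar4_mid, jar5_mid, jar6_mid, jar7_mid, jar8_mid's own z axis and vertical below 0.2 rad and value of joint drawer below 0.01 m); the robot touches nothing.
It fails at once if a jar is tipped over (leans more than 50 degrees) (angle between any of jar1_mid, jar2_mid, jar3_mid, jar4_mid, jar5_mid, jar6_mid, jar7_mid, jar8_mid's own z axis and vertical above 0.87 rad).
It fails at once if a jar is dropped onto a tray or the table from more than about 5 cm ((linear speed of jar1 above 0.9 m/s and height (world z) of jar1_mid below 0.06 m) or (linear speed of jar2 above 0.9 m/s and height (world z) of jar2_mid below 0.06 m) or (linear speed of jar3 above 0.9 m/s and height (world z) of jar3_mid below 0.06 m) or (linear speed of jar4 above 0.9 m/s and height (world z) of jar4_mid below 0.06 m) or (linear speed of jar5 above 0.9 m/s and height (world z) of jar5_mid below 0.06 m) or (linear speed of jar6 above 0.9 m/s and height (world z) of jar6_mid below 0.06 m) or (linear speed of jar7 above 0.9 m/s and height (world z) of jar7_mid below 0.06 m) or (linear speed of jar8 above 0.9 m/s and height (world z) of jar8_mid below 0.06 m)).
It fails at once if the pot, scissors, tape or amber bottle is shifted by more than 40 mm (distance of any of pot, scissors, tape, reagent from where it was at the start of the episode above 0.04 m).
Of tray_a, tray_b, tray_c, tray_d only 3 to 4 are there at a start; the rules pass over those that are not, and their reading is None.
At some moment in a run one of tray_a, tray_b, tray_c, tray_d may be knocked a few centimetres aside while the robot is not near it.
It also fails if it takes over 210 s, if anything falls off the work surface, if the arm or the gripper's body presses on something with over 40 N, if the wrist force passes 120 N, or if a joint passes its speed limit or range.

### The arm

A 6-joint arm with a two-finger parallel gripper is mounted at the origin on the work surface. World frame = base frame: x ahead of the robot, y to its left, z up, the work surface at z = 0. Lengths are in mm, angles in degrees, forces in N, time in s.
With the tool pointing down it reaches from about 200 to 875 mm from the base axis. Payload 3.4 kg.
Tool frame: the origin (TCP) lies midway between the tips of the shut fingers; the grasp point (between the pads) lies 19 mm behind it; z points along the fingers, y is the line along which they close (so a half turn about z gives the same grasp; the last joint's range is limited). The gripper opens to 94 mm and grips with 3 to 60 N. Pads are 16 mm wide; open, the fingers measure 119 mm over their backs; the gripper's body (75 mm by 177 mm) begins 78 mm behind the grasp point.
Start: joints at [67.724, 15.808, 86.224, -0, 77.962, -6.933], TCP at [152.168, 554.536, 205.493] pointing down, gripper open.
Joint ranges: [-165.64, 165.64], [-43.16, 119.46], [12.63, 154.43], [-67.54, 247.53], [6.08, 155.33], [-154.97, 154.97]. Speed limits (degrees/s): [147.25, 147.25, 180, 180, 180, 180].

### API

Orientations are given as [roll, pitch, yaw] about the fixed x, y, z axes, in that order (R = Rz(yaw) Ry(pitch) Rx(roll)).
In Python, from cell import readout, optics, sign_off, regions_of, spot_point gives the robot as it stands.
- The arm moves only by the tool play_rows, never from a script. Its argument "plan" is a list that holds one entry, the list of rows, each a list of 7 numbers: the turn, a rotation vector about the tool's x, y, z in rad, then the shift along the tool's x, y, z in m, then the opening, from -1 (shut) to 1 (fully open), so that 0 is half open. A call has exactly 10 rows; each row is the pose to reach, as a shift and turn from the pose commanded when the call began, along the tool's axes at that moment; what a row does not reach only later rows make up. A row lasts 1/10 s, in which the tool goes at most 50 mm and 8.59 degrees, less where a joint would pass 70% of its speed; a pose out of reach is approached as far as the arm can. A call with a gripper value outside its range is refused whole. The fingers move at their own pace and stop on an object; "force" is the grip in N (left out, the last holds). Time passes only in rows, so rows that repeat a pose let the fingers close, or fill a call up. It gives the time, the measured TCP pose, the force, the opening and the grip force at its end, in the units of the state.
- readout.observe(): the state, without advancing time (a new reading comes with each control period).
- optics.grab_frame(name): name is "scene" or "top"; returns a dict with "frame" (480x640x3 uint8, red, green, blue), "camera_matrix" (3x3 intrinsics, pixels), "rvec" (rotation vector, rad) and "tvec" (3), from world to camera coordinates, as OpenCV has them. Camera axes: x right, y down, z forward; pixel columns grow to the right and rows downward; lengths in mm; the calibration is good to about 2 mm. A picture is of the moment at which its call begins. There is no depth.
- sign_off(): hands the job in; it is judged then, once.
Trained networks look in the newest picture that a camera, given by its name, has taken for a name from the list of things; names that differ only in an ending like _2 or _b are one class to them, and where a whole thing is asked for, a point or a joint stands for the part that bears it (a point fixed in the world has none). Each returns a list of dicts, best first, with "p" (0 to 1); they miss things now and then, are a little off and sometimes report something else, mostly with a low value. They report only what shows in the picture. A call takes as long as a camera call. They do not tell look-alikes from the thing itself.
- regions_of(name, camera): "region" (480x640 bool, what is visible of it).
- spot_point(name, camera): "at" ([x, y, z] in mm, in the coordinates of the camera as it stood for that picture, good to about 4 mm: a listed point, or the origin of a listed thing).
The state is a dict: "time_s": time; "q": joint angles; "joint_velocities": joint speeds; "effort": joint torques, N m; "ee_pos": TCP position; "ee_rot": TCP orientation; "ft_force": force on the tool from outside, world axes, zero at the start; "ft_torque": the same for the moment, N m; "gripper_width": finger opening in mm; "finger_force": force on a finger pad.
Only numpy, scipy, OpenCV 4.12 (cv2) and the standard library are available. Lean on these libraries where they do the work, as an engineer would, in place of code of your own. Each camera call takes 0.05 s, during which the arm holds its last target. There are 200 camera calls.

## Working session

There is one attempt and no reset: what is moved stays moved. The work goes in short steps, Python scripts to look and compute and a tool call to move; the robot and the scene stay as the last step left them, time stands still between calls to the robot, and variables do not carry over. Pictures are saved under pics/ and viewed, at most 14 in all, crops included, and the job is handed in when it is done.

Besides the shell and the picture viewer there is one more tool, called after ">>>" in YAML: its name, and indented under it one key for each argument. play_rows: Moves the arm, as the interface text tells. Its arguments: {"type":"object","properties":{"plan":{"type":"array","items":{"type":"array","items":{"type":"array","items":{"type":"number"}}}},"force":{"type":"number"}},"required":["plan"]}

```bash
ls; mkdir -p pics; cat > h.py <<'E'
import numpy as np, cv2
from cell import readout, optics, sign_off, regions_of, spot_point
def w(at,f):
    R=cv2.Rodrigues(np.array(f["rvec"],float))[0]; return R.T@(np.array(at,float)-np.array(f["tvec"],float).ravel())
def proj(P,f):
    return cv2.projectPoints(np.array(P,float).reshape(-1,3),np.array(f["rvec"],float),np.array(f["tvec"],float),np.array(f["camera_matrix"],float),None)[0].reshape(-1,2)
def save(f,n): cv2.imwrite("pics/"+n,f["frame"][:,:,::-1])
def unproj(px,z,f):
    R=cv2.Rodrigues(np.array(f["rvec"],float))[0]; t=np.array(f["tvec"],float).ravel()
    C=-R.T@t; d=R.T@np.linalg.inv(f["camera_matrix"])@np.array([px[0],px[1],1.]); return C+d*(z-C[2])/d[2]
def spots(names,cam,f,pmin=0.2):
    for n in names:
        for r in spot_point(n,cam):
            if r["p"]>=pmin:
                P=w(r["at"],f); print(n,round(r["p"],2),P.round(0),proj(P,f)[0].round(0))
E
python3 - <<'E'
from h import *
s=readout.observe(); print({k:np.round(v,2) for k,v in s.items()})
for c in ("scene","top"):
    f=optics.grab_frame(c); save(f,c+"0.png"); print(c)
    spots(["jar1_mid","tray_a_left","tray_a_right","drawer_handle","drawer_floor","cabinet","pot","scissors","tape","reagent"],c,f)
E
```

```text
pics
{'time_s': np.float64(0.0), 'q': array([67.73, 15.85, 86.29, -0.  , 77.96, -6.93]), 'joint_velocities': array([ 0.04, -0.02,  0.1 ,  0.04,  0.07, -0.08]), 'effort': array([ 0.000e+00, -4.046e+01, -2.372e+01,  7.000e-02,  3.000e-02,
       -0.000e+00]), 'ee_pos': array([151.94, 554.  , 204.64]), 'ee_rot': array([-1.7990e+02, -1.0000e-02,  1.6466e+02]), 'ft_force': array([0.39, 0.4 , 0.05]), 'ft_torque': array([-0.01, -0.01, -0.02]), 'finger_force': np.float64(0.0), 'gripper_width': np.float64(93.74)}
scene
tray_a_left 0.68 [ 595. -300.   32.] [243. 215.]
tray_a_right 0.72 [ 587. -235.   35.] [264. 221.]
drawer_handle 0.71 [467. 275. 163.] [479. 219.]
pot 0.97 [ 540. -456.    0.] [214. 200.]
scissors 0.61 [ 733. -300.    4.] [206. 249.]
tape 0.58 [774. -76.  -0.] [267. 291.]
tape 0.55 [608. -15.  31.] [331. 255.]
reagent 0.83 [777.  49.   2.] [312. 312.]
top
jar1_mid 0.32 [ 461. -247.   38.] [437. 312.]
tray_a_left 0.42 [ 535. -461.   -1.] [523. 278.]
tray_a_right 0.66 [ 589. -234.   34.] [426. 255.]
drawer_handle 0.93 [471. 278. 167.] [181. 313.]
drawer_floor 0.93 [565. 321. 117.] [169. 268.]
pot 0.88 [ 536. -459.    3.] [523. 277.]
scissors 0.67 [ 734. -305.    4.] [449. 196.]
tape 0.61 [766. -73.  -2.] [351. 187.]
reagent 0.64 [609. -15.  34.] [329. 249.]
reagent 0.57 [778.  50.  -1.] [301. 184.]
```

View pics/scene0.png

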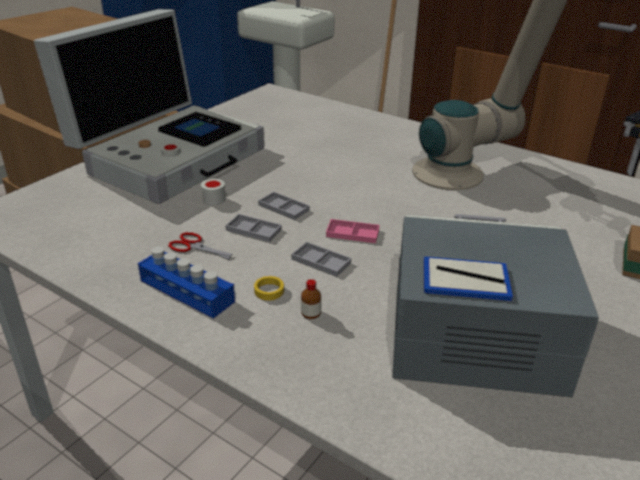

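View pics/top0.png

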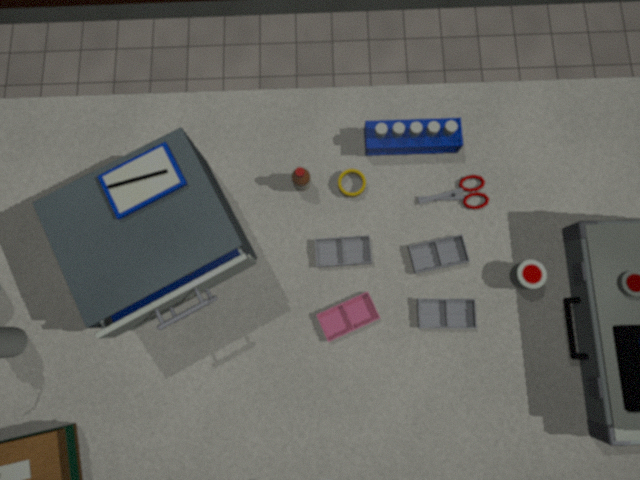

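The steel trays are at top-view pixels (343,251), (438,253) and (446,314). The tray at (347,316) is the pink look-alike and stays alone. The drawer handle is at (186,310). Next I measure the trays and the cabinet yaw.

```bash
cat >> h.py <<'E'
def trays(f,cam="top"):
    hsv=cv2.cvtColor(f["frame"],cv2.COLOR_RGB2HSV)
    for r in regions_of("tray_a_left",cam):
        m=r["region"].astype(np.uint8)
        if r["p"]<.3 or m.sum()<100: continue
        c=max(cv2.findContours(m,0,1)[0],key=cv2.contourArea).reshape(-1,2)
        P=np.array([unproj(p,14,f)[:2] for p in c],np.float32)
        (cx,cy),(a,b),th=cv2.minAreaRect(P)
        if a<b: th+=90;a,b=b,a
        u=np.array([np.cos(np.radians(th)),np.sin(np.radians(th))])
        sat=np.median(hsv[:,:,1][m>0])
        print("tray p%.2f c(%.0f,%.0f) %.0fx%.0f th%.1f sat%.0f comps"%(r["p"],cx,cy,a,b,th,sat),(np.array([cx,cy])-31.5*u).round(0),(np.array([cx,cy])+31.5*u).round(0))
E
python3 - <<'E'
from h import *
f=optics.grab_frame("top"); trays(f)
for cam in("top","scene"):
  g=f if cam=="top" else optics.grab_frame(cam)
  spots(["tray_a_left","tray_a_right"],cam,g)
for r in regions_of("drawer_handle","top"):
    m=r["region"]; ys,xs=np.nonzero(m); P=np.array([unproj(p,166,f)[:2] for p in zip(xs,ys)],np.float32)
    rc=cv2.minAreaRect(P); print(r["p"],m.sum(),(xs.mean(),ys.mean()),rc)
# cabinet top edges
for r in regions_of("cabinet","top"):
    m=r["region"].astype(np.uint8); c=max(cv2.findContours(m,0,1)[0],key=cv2.contourArea)
    print("cab",r["p"],m.sum(),[ (p[0].tolist(),unproj(p[0],192,f)[:2].round(0)) for p in cv2.approxPolyDP(c,5,True)])
s=cv2.resize(f["frame"][220:350,290:500],None,fx=3.5,fy=3.5,interpolation=cv2.INTER_CUBIC); cv2.imwrite("pics/tr.png",s[:,:,::-1])
E
```

```text
tray p0.85 c(596,-268) 133x66 th100.3 sat10 comps [ 602. -299.] [ 590. -237.]
tray p0.63 c(504,340) 389x86 th117.3 sat17 comps [518. 312.] [489. 368.]
tray_a_left 0.59 [ 602. -300.   35.] [455. 249.]
tray_a_right 0.67 [ 589. -234.   34.] [426. 255.]
tray_a_right 0.27 [568. 318. 115.] [171. 267.]
tray_a_left 0.68 [ 597. -301.   30.] [242. 216.]
tray_a_right 0.66 [ 592. -235.   34.] [263. 222.]
0.64 3774 (np.float64(174.22655007949126), np.float64(295.22072072072075)) ((494.7052917480469, 287.9509582519531), (72.66988372802734, 329.2955627441406), 27.649410247802734)
cab 0.97 28569 [([181, 127], array([844., 282.])), ([33, 202], array([695., 572.])), ([86, 326], array([450., 447.])), ([102, 328], array([445., 416.])), ([97, 337], array([429., 425.])), ([155, 317], array([463., 317.])), ([162, 328], array([443., 303.])), ([216, 299], array([494., 203.])), ([212, 286], array([518., 211.])), ([256, 262], array([562., 127.])), ([213, 171], array([748., 214.]))]
```

View pics/tr.png

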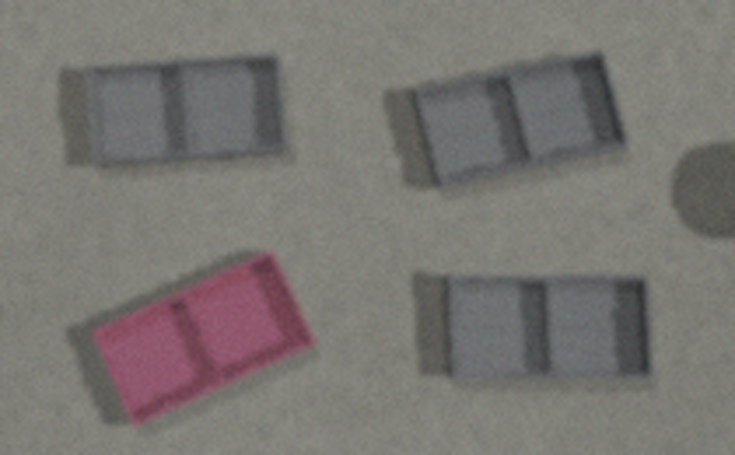

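```bash
cat >> h.py <<'E'
def rel(a,b):
    "a,b=(x,y,z,yaw) commanded -> row [turn z, shift xyz m] in tool axes at a"
    p=np.radians(a[3]); d=np.array(b[:3],float)-a[:3]
    s=[np.cos(p)*d[0]+np.sin(p)*d[1], np.sin(p)*d[0]-np.cos(p)*d[1], -d[2]]
    return [0,0,round(-np.radians(b[3]-a[3]),4)]+[round(v/1000,4) for v in s]
E
python3 - <<'E'
from h import *
f=optics.grab_frame("top")
for n,c in dict(t1=[(90,68),(275,58),(285,152),(98,163)],t2=[(415,88),(602,55),(625,145),(440,186)],t3=[(447,277),(643,278),(650,375),(450,375)]).items():
    P=np.array([unproj((290+x/3.5,220+y/3.5),14,f)[:2] for x,y in c]); m=P.mean(0)
    d=(P[0]+P[3]-P[1]-P[2])/2; print(n,m.round(0),np.linalg.norm(d).round(),np.linalg.norm((P[0]+P[1]-P[2]-P[3])/2).round(), (m+31.5*d/np.linalg.norm(d)).round(),(m-31.5*d/np.linalg.norm(d)).round())
g=cv2.cvtColor(f["frame"],cv2.COLOR_RGB2GRAY)[270:345,140:240]
cv2.imwrite("pics/hd.png",cv2.resize(g,None,fx=6,fy=6,interpolation=cv2.INTER_CUBIC))
a=(152.168,554.536,205.493,164.657); b=(400,240,260,117.2);c=(469,276,260,117.2);e=(469,276,147,117.2)
print(rel(a,b),rel(b,c),rel(b,e)); 
E
```

```text
t1 [606. -47.] 124.0 64.0 [605. -16.] [607. -79.]
t2 [ 594. -268.] 126.0 64.0 [ 589. -236.] [ 599. -299.]
t3 [ 459. -274.] 127.0 62.0 [ 459. -243.] [ 458. -306.]
[0, 0, np.float64(0.8283), np.float64(-0.3222), np.float64(-0.2378), np.float64(-0.0545)] [0, 0, np.float64(-0.0), np.float64(0.0005), np.float64(0.0778), np.float64(-0.0)] [0, 0, np.float64(-0.0), np.float64(0.0005), np.float64(0.0778), np.float64(0.113)]
```

View pics/hd.png

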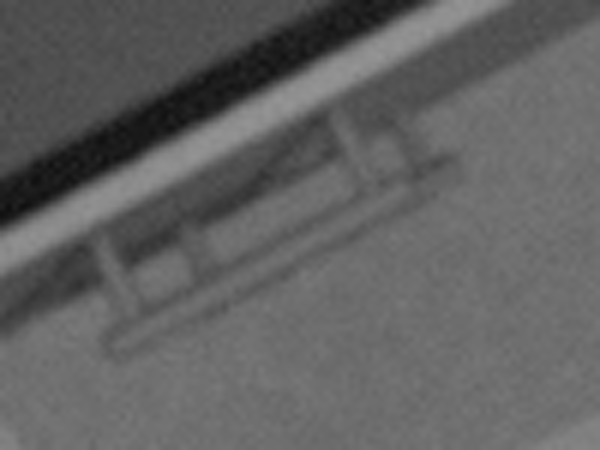

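The handle bar runs from (159,327) to (215,298) px. First I move to a standoff in front of it.

>>> play_rows:
  plan:
    - [[0,0,0.83,-0.3222,-0.2378,-0.0545,-0.3],[0,0,0.83,-0.3222,-0.2378,-0.0545,-0.3],[0,0,0.83,-0.3222,-0.2378,-0.0545,-0.3],[0,0,0.83,-0.3222,-0.2378,-0.0545,-0.3],[0,0,0.83,-0.3222,-0.2378,-0.0545,-0.3],[0,0,0.83,-0.3222,-0.2378,-0.0545,-0.3],[0,0,0.83,-0.3222,-0.2378,-0.0545,-0.3],[0,0,0.83,-0.3222,-0.2378,-0.0545,-0.3],[0,0,0.83,-0.3222,-0.2378,-0.0545,-0.3],[0,0,0.83,-0.3222,-0.2378,-0.0545,-0.3]]
  force: 30

```text
time_s: 2.6
ee_pos: [400.6, 239.2, 260.1]
ee_rot: [180.0, -0.0, 116.9]
ft_force: [-1.1, 1.1, 0.2]
gripper_width: 33.1
finger_force: 0.0
```

```bash
python3 - <<'E'
from h import *
f=optics.grab_frame("top")
A,B=[unproj((140+x/6,270+y/6),166,f) for x,y in((115,340),(450,167))]
print(A,B,(A+B)/2,np.degrees(np.arctan2(*(A-B)[:2])),np.linalg.norm(A-B))
spots(["drawer_handle","drawer_floor"],"top",f)
s=readout.observe();print(s["ee_pos"],s["ee_rot"],s["gripper_width"],s["time_s"])
E
```

```text
[445.19402731 318.54079733 166.        ] [497.53341729 211.47887844 166.        ] [471.3637223  265.00983789 166.        ] -26.052634650186032 119.17074397722519
drawer_handle 0.76 [469. 277. 166.] [181. 313.]
drawer_floor 0.89 [565. 323. 116.] [169. 268.]
[398.82713321 240.98370011 259.69451163] [-1.79957666e+02 -5.64814699e-02  1.17191041e+02] 32.741999600221256 2.75
```

>>> play_rows:
  plan:
    - [[0,0,0,0,0.0765,0,-0.3],[0,0,0,0,0.0765,0,-0.3],[0,0,0,0,0.0765,0.03,-0.3],[0,0,0,0,0.0765,0.06,-0.3],[0,0,0,0,0.0765,0.09,-0.3],[0,0,0,0,0.0765,0.115,-0.3],[0,0,0,0,0.0765,0.115,-0.3],[0,0,0,0,0.0765,0.115,-1],[0,0,0,0,0.0765,0.115,-1],[0,0,0,0,0.0765,0.115,-1]]
  force: 30

```text
time_s: 3.75
ee_pos: [468.7, 275.6, 146.6]
ee_rot: [179.8, 0.0, 117.1]
ft_force: [-4.5, -2.8, 2.9]
gripper_width: 12.4
finger_force: 2.2
```

>>> play_rows:
  plan:
    - [[0,0,0,0,0,0,-1],[0,0,0,0,-0.01,0,-1],[0,0,0,0,-0.025,0,-1],[0,0,0,0,-0.04,0,-1],[0,0,0,0,-0.055,0,-1],[0,0,0,0,-0.07,0,-1],[0,0,0,0,-0.085,0,-1],[0,0,0,0,-0.1,0,-1],[0,0,0,0,-0.11,0,-1],[0,0,0,0,-0.11,0,-1]]

```text
time_s: 4.75
ee_pos: [368.0, 223.6, 146.4]
ee_rot: [-180.0, 0.0, 117.1]
ft_force: [-1.8, 0.7, 11.1]
gripper_width: 10.1
finger_force: 30.0
```

```bash
python3 - <<'E'
from h import *
s=readout.observe();print(s["ee_pos"],s["ft_force"],s["gripper_width"],s["time_s"])
f=optics.grab_frame("top");save(f,"open.png")
spots(["drawer_handle","drawer_floor","jar1_mid"],"top",f)
E
```

```text
[367.95677284 223.64223559 146.41996426] [-1.78712702  0.67707244 11.13936979] 10.112904182164081 4.75
drawer_handle 0.68 [372. 224. 168.] [207. 365.]
drawer_handle 0.46 [769. -76.   2.] [352. 185.]
drawer_floor 0.73 [463. 270. 116.] [192. 317.]
drawer_floor 0.51 [441. 298. 143.] [174. 328.]
jar1_mid 0.6 [438. 294. 145.] [176. 330.]
```

View pics/open.png

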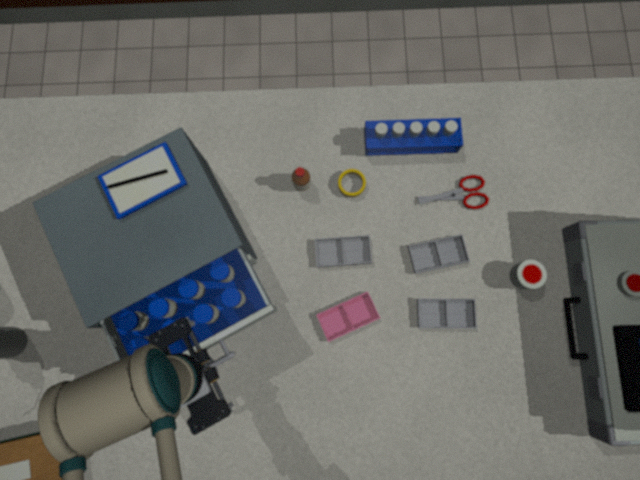

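The drawer is about 130 mm out and the jars are visible. I release the handle, rise and swing clear.

>>> play_rows:
  plan:
    - [[0,0,0,0,0,0,-0.3],[0,0,0,0,0,0,-0.3],[0,0,0,0,0,0,-0.3],[0,0,0,0,0,-0.04,-0.3],[0,0,0,0,0,-0.08,-0.3],[0,0,0,0,0,-0.115,0],[0,0,0.14,-0.04,-0.01,-0.115,0],[0,0,0.28,-0.08,-0.02,-0.115,0],[0,0,0.4,-0.12,-0.03,-0.115,0],[0,0,0.4,-0.12,-0.03,-0.115,0]]

```text
time_s: 5.95
ee_pos: [398.5, 100.0, 259.5]
ee_rot: [-179.9, 0.2, 93.8]
ft_force: [0.4, 0.4, -0.3]
gripper_width: 46.9
finger_force: 0.0
```

>>> play_rows:
  plan:
    - [[0,0,0.14,-0.04,0.01,0,0],[0,0,0.28,-0.08,0.02,0,0],[0,0,0.42,-0.12,0.03,0,0],[0,0,0.56,-0.14,0.03,0,0],[0,0,0.7,-0.14,0.03,0,0],[0,0,0.84,-0.14,0.03,0,0],[0,0,0.98,-0.14,0.03,0,0],[0,0,1.12,-0.14,0.03,0,0],[0,0,1.17,-0.14,0.03,0,0],[0,0,1.17,-0.14,0.03,0,0]]

```text
time_s: 6.95
ee_pos: [437.8, -32.5, 259.4]
ee_rot: [-179.9, 0.1, 27.2]
ft_force: [0.1, 0.3, 0.2]
gripper_width: 47.0
finger_force: 0.0
```

```bash
python3 - <<'E'
from h import *
s=readout.observe();print(s["ee_pos"],s["ee_rot"],s["q"],s["gripper_width"],s["time_s"])
f=optics.grab_frame("top");save(f,"open2.png")
spots(["drawer_handle","drawer_floor","jar1_mid"],"top",f)
for r in regions_of("jar1_mid","top"):
    ys,xs=np.nonzero(r["region"]); print(round(r["p"],2),len(xs),round(xs.mean(),1),round(ys.mean(),1))
# cap discs: blue
cv2.imwrite("pics/jars.png",cv2.resize(f["frame"][240:400,80:290],None,fx=3.5,fy=3.5,interpolation=cv2.INTER_CUBIC)[:,:,::-1])
E
```

```text
[437.7697973  -32.48085277 259.41868179] [-1.79925858e+02  5.38898068e-02  2.72347966e+01] [-1.33588880e+01  2.25901598e+00  9.54382504e+01  2.14223001e-02
  8.23918986e+01  4.94034975e+01] 46.994055616332524 6.95
drawer_handle 0.93 [370. 225. 169.] [206. 366.]
drawer_handle 0.43 [456. 384. 144.] [131. 322.]
drawer_floor 0.9 [464. 271. 116.] [192. 316.]
jar1_mid 0.72 [ 600. -299.   39.] [455. 249.]
jar1_mid 0.68 [ 462. -245.   34.] [435. 312.]
jar1_mid 0.67 [ 735. -304.    4.] [449. 196.]
jar1_mid 0.64 [443. 295. 142.] [175. 327.]
0.84 483 175.3 328.2
```

View pics/jars.png

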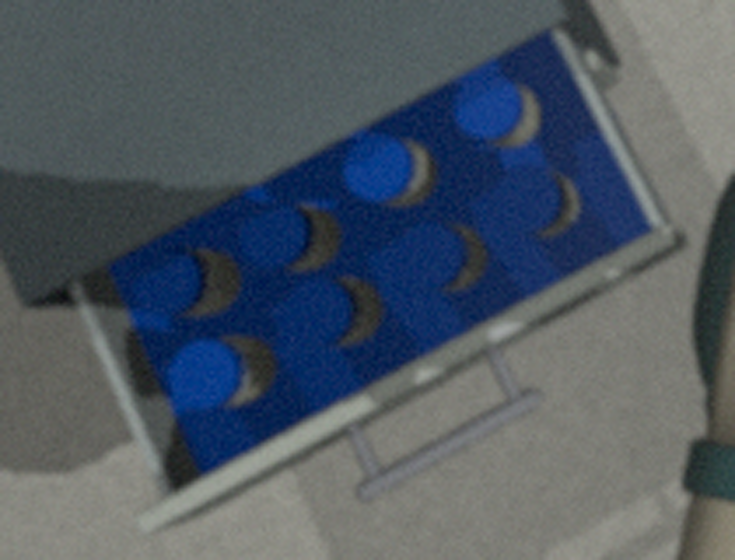

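```bash
python3 - <<'E'
from h import *
f=optics.grab_frame("top")
J=dict(B1=(490,105),B2=(378,168),B3=(275,235),B4=(168,285),F1=(528,200),F2=(425,252),F3=(318,303),F4=(205,372))
c,s=np.cos(np.radians(27.2)),np.sin(np.radians(27.2))
for k,(x,y) in J.items():
    P=unproj((80+x/3.5,240+y/3.5),172,f); d=P[:2]-[463.5,270.5]; print(k,P[:2].round(1),"drawer frame",(c*d[0]+s*d[1]).round(1),(-s*d[0]+c*d[1]).round(1))
E
```

```text
B1 [551.  201.2] drawer frame 46.2 -101.6
B2 [517.6 263.1] drawer frame 44.7 -31.3
B3 [482.2 319.1] drawer frame 38.9 34.6
B4 [456.6 377. ] drawer frame 42.6 97.9
F1 [497.7 179.2] drawer frame -11.4 -96.9
F2 [470.8 235.6] drawer frame -9.4 -34.4
F3 [444.8 293.7] drawer frame -6.0 29.2
F4 [409.6 354.1] drawer frame -9.8 99.0
```

```bash
cat > chain.py <<'E'
from h import *
Y=27.14
def sh(a,b): return rel((*a,0,Y),(*b,0,Y))[3:5]
J=dict(B1=(551,201.2),B2=(517.6,263.1),B3=(482,319),B4=(457,377),F1=(497.7,179.2),F2=(470.8,235.6),F3=(444.8,293.7),F4=(409.6,354.1))
T=dict(t1L=(605,-16),t1R=(607,-79),t2L=(589.5,-236.5),t2R=(600,-299),t3L=(459,-243),t3R=(458.5,-305))
E
python3 - <<'E'
from chain import *
p=(438.3,-33.2)
for j,t in (("F1","t1R"),("F2","t2R"),("F3","t3R"),("F4","t1L"),("B1","t2L"),("B2","t3L")):
    print(j,[float(v) for v in sh(p,J[j])],t,[float(v) for v in sh(J[j],T[t])]); p=T[t]
E
```

```text
F1 [0.1497, -0.1619] t1R [-0.0205, 0.2796]
F2 [0.0223, -0.3421] t2R [-0.1289, 0.5347]
F3 [0.1323, -0.5982] t3R [-0.2609, 0.539]
F4 [0.2571, -0.6088] t1L [0.0051, 0.4185]
B1 [0.051, -0.2179] t2L [-0.1654, 0.4071]
B2 [0.1639, -0.4774] t3L [-0.283, 0.4236]
```

>>> play_rows:
  plan:
    - [[0,0,0,0.03,-0.0325,0.006,0.06],[0,0,0,0.06,-0.065,0.012,0.06],[0,0,0,0.09,-0.0975,0.018,0.06],[0,0,0,0.12,-0.13,0.024,0.06],[0,0,0,0.14,-0.15,0.03,0.06],[0,0,0,0.15,-0.162,0.03,0.06],[0,0,0,0.15,-0.162,0.03,0.06],[0,0,0,0.15,-0.162,0.03,0.06],[0,0,0,0.15,-0.162,0.03,0.06],[0,0,0,0.15,-0.162,0.03,0.06]]
  force: 20

```text
time_s: 8.25
ee_pos: [497.7, 178.1, 230.4]
ee_rot: [180.0, -0.0, 27.1]
ft_force: [-0.3, -0.6, -0.0]
gripper_width: 49.7
finger_force: 0.0
```

```bash
python3 - <<'E'
from h import *
f=optics.grab_frame("scene");save(f,"s1.png")
print(proj([(498,179,172),(498,179,230)],f), readout.observe()["ee_pos"])
cv2.imwrite("pics/s1c.png",cv2.resize(f["frame"][100:300,380:640],None,fx=3,fy=3,interpolation=cv2.INTER_CUBIC)[:,:,::-1])
E
```

```text
[[433.62558919 208.27326892]
 [436.56278297 184.97407978]] [497.77644375 178.19927626 230.44689116]
```

View pics/s1c.png

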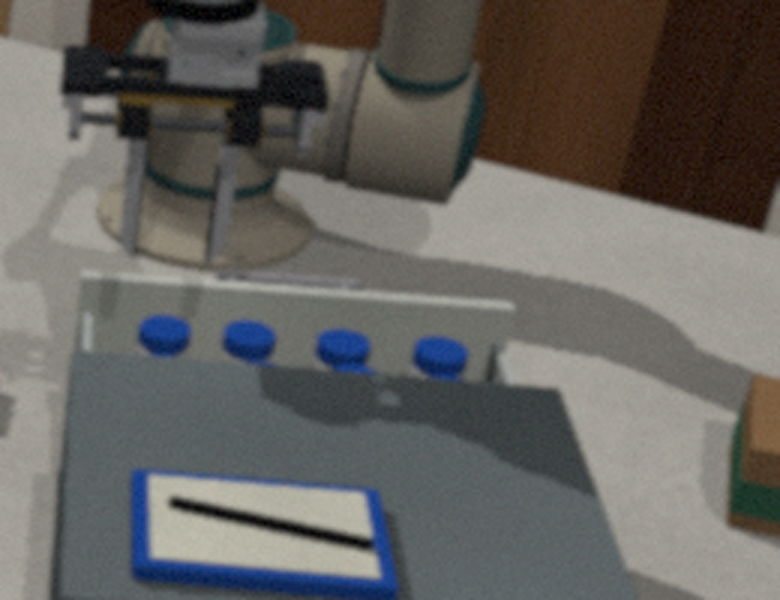

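The front row caps appear at crop (164,333), (249,341), (343,349) and (440,357). The predicted F1 top at (161,325) agrees, so I descend and grip.

>>> play_rows:
  plan:
    - [[0,0,0,0,0,0.03,0.06],[0,0,0,0,0,0.06,0.06],[0,0,0,0,0,0.085,0.06],[0,0,0,0,0,0.094,0.06],[0,0,0,0,0,0.094,0.06],[0,0,0,0,0,0.094,-1],[0,0,0,0,0,0.094,-1],[0,0,0,0,0,0.094,-1],[0,0,0,0,0,0.094,-1],[0,0,0,0,0,0.094,-1]]
  force: 20

```text
time_s: 9.3
ee_pos: [498.9, 179.6, 137.4]
ee_rot: [180.0, -0.2, 27.2]
ft_force: [-0.2, -0.2, 5.8]
gripper_width: 37.6
finger_force: 20.0
```

>>> play_rows:
  plan:
    - [[0,0,0,0,0,-0.02,-1],[0,0,0,0,0,-0.055,-1],[0,0,0,0,0,-0.094,-1],[0,0,0,-0.002,0.03,-0.1,-1],[0,0,0,-0.004,0.07,-0.1,-1],[0,0,0,-0.007,0.11,-0.1,-1],[0,0,0,-0.01,0.15,-0.1,-1],[0,0,0,-0.013,0.18,-0.1,-1],[0,0,0,-0.015,0.2,-0.1,-1],[0,0,0,-0.015,0.2,-0.1,-1]]

```text
time_s: 10.3
ee_pos: [576.3, -7.9, 235.2]
ee_rot: [180.0, 0.1, 27.0]
ft_force: [0.2, 0.7, -0.4]
gripper_width: 37.7
finger_force: 20.0
```

>>> play_rows:
  plan:
    - [[0,0,0,-0.0025,0.04,0.01,-1],[0,0,0,-0.0055,0.07,0.04,-1],[0,0,0,-0.0055,0.0796,0.08,-1],[0,0,0,-0.0055,0.0796,0.12,-1],[0,0,0,-0.0055,0.0796,0.15,-1],[0,0,0,-0.0055,0.0796,0.17,-1],[0,0,0,-0.0055,0.0796,0.18,-1],[0,0,0,-0.0055,0.0796,0.18,-1],[0,0,0,-0.0055,0.0796,0.18,-1],[0,0,0,-0.0055,0.0796,0.18,-1]]

```text
time_s: 11.3
ee_pos: [608.3, -78.7, 57.5]
ee_rot: [179.9, -0.1, 27.2]
ft_force: [-0.1, 0.9, -0.9]
gripper_width: 38.1
finger_force: 20.0
```

```bash
python3 - <<'E'
from h import *
s=readout.observe();print(s["ee_pos"],s["ft_force"],s["gripper_width"],s["time_s"])
f=optics.grab_frame("scene")
cv2.imwrite("pics/s2c.png",cv2.resize(f["frame"][150:310,200:420],None,fx=3.5,fy=3.5,interpolation=cv2.INTER_CUBIC)[:,:,::-1])
E
```

```text
[608.285118   -78.71942896  57.53450696] [-0.12413162  0.88817212 -0.90597757] 38.074368269562335 11.3
```

View pics/s2c.png

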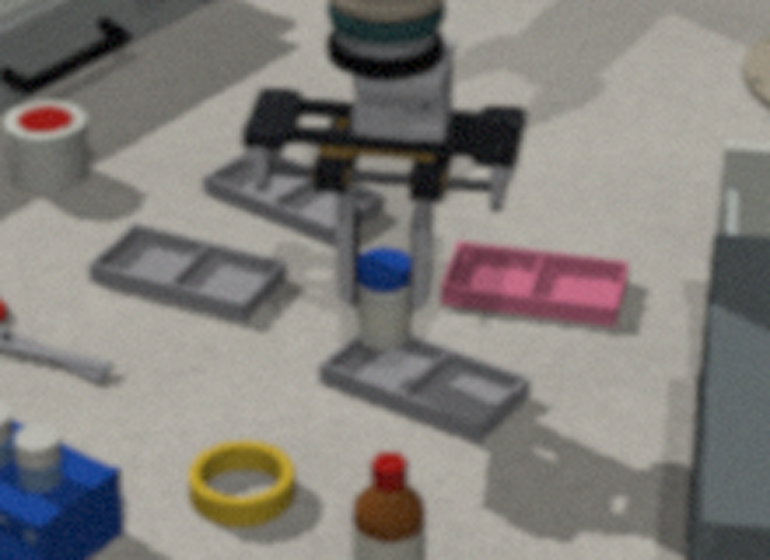

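The jar hangs upright over tray 1's right compartment at crop (390,360). I lower it, release and rise.

>>> play_rows:
  plan:
    - [[0,0,0,0,0,0.01,-1],[0,0,0,0,0,0.02,-1],[0,0,0,0,0,0.028,-1],[0,0,0,0,0,0.028,-1],[0,0,0,0,0,0.028,0.06],[0,0,0,0,0,0.028,0.06],[0,0,0,0,0,0.028,0.06],[0,0,0,0,0,-0.01,0.06],[0,0,0,0,0,-0.05,0.06],[0,0,0,0,0,-0.05,0.06]]

```text
time_s: 12.35
ee_pos: [611.3, -79.7, 111.7]
ee_rot: [179.6, -0.5, 27.1]
ft_force: [1.1, 0.6, 1.0]
gripper_width: 50.0
finger_force: 0.0
```

>>> play_rows:
  plan:
    - [[0,0,0,0,0,-0.04,0.06],[0,0,0,0,0,-0.08,0.06],[0,0,0,0.004,-0.03,-0.11,0.06],[0,0,0,0.008,-0.08,-0.124,0.06],[0,0,0,0.012,-0.13,-0.124,0.06],[0,0,0,0.016,-0.18,-0.124,0.06],[0,0,0,0.02,-0.23,-0.124,0.06],[0,0,0,0.022,-0.28,-0.124,0.06],[0,0,0,0.0223,-0.32,-0.124,0.06],[0,0,0,0.0223,-0.3421,-0.124,0.06]]

```text
time_s: 13.35
ee_pos: [468.6, 238.5, 229.5]
ee_rot: [-179.9, 0.0, 27.3]
ft_force: [0.9, 0.5, 0.6]
gripper_width: 50.0
finger_force: 0.0
```

>>> play_rows:
  plan:
    - [[0,0,0,0,0,0,0.06],[0,0,0,0,0,0.03,0.06],[0,0,0,0,0,0.06,0.06],[0,0,0,0,0,0.085,0.06],[0,0,0,0,0,0.094,0.06],[0,0,0,0,0,0.094,0.06],[0,0,0,0,0,0.094,-1],[0,0,0,0,0,0.094,-1],[0,0,0,0,0,0.094,-1],[0,0,0,0,0,0.094,-1]]

```text
time_s: 14.35
ee_pos: [472.0, 236.0, 137.3]
ee_rot: [180.0, -0.2, 27.2]
ft_force: [1.0, 0.6, 3.8]
gripper_width: 38.0
finger_force: 20.0
```

```bash
python3 - <<'E'
from h import *
s=readout.observe();print(s["ee_pos"],s["ft_force"],s["gripper_width"],s["time_s"])
f=optics.grab_frame("top"); save(f,"t3.png"); trays(f)
cv2.imwrite("pics/t3c.png",cv2.resize(f["frame"][220:350,290:500],None,fx=3.5,fy=3.5,interpolation=cv2.INTER_CUBIC)[:,:,::-1])
E
```

```text
[472.03635316 236.00314375 137.29204009] [1.02754394 0.62826098 3.77041047] 38.01253995258871 14.35
tray p0.58 c(596,-267) 130x65 th100.3 sat10 comps [ 602. -298.] [ 591. -236.]
```

View pics/t3c.png

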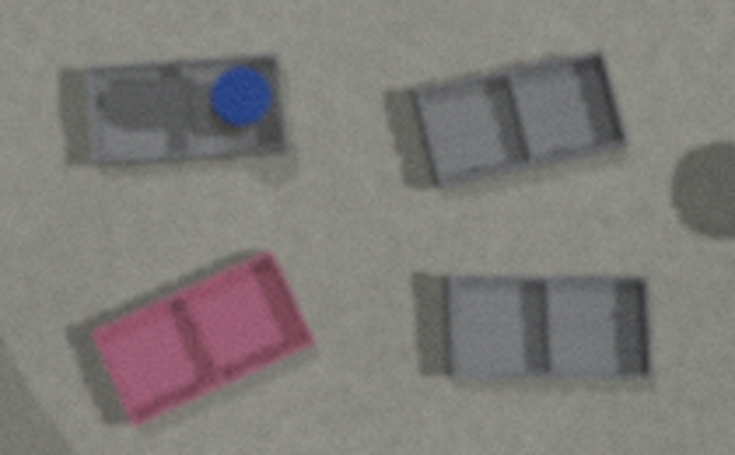

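>>> play_rows:
  plan:
    - [[0,0,0,0,0,-0.02,-1],[0,0,0,0,0,-0.055,-1],[0,0,0,0,0,-0.09,-1],[0,0,0,-0.006,0.025,-0.1,-1],[0,0,0,-0.015,0.06,-0.1,-1],[0,0,0,-0.024,0.1,-0.1,-1],[0,0,0,-0.034,0.14,-0.1,-1],[0,0,0,-0.043,0.18,-0.1,-1],[0,0,0,-0.053,0.22,-0.1,-1],[0,0,0,-0.063,0.26,-0.1,-1]]

```text
time_s: 15.45
ee_pos: [533.1, -25.6, 235.6]
ee_rot: [-179.9, 0.0, 27.2]
ft_force: [0.6, 0.4, -0.6]
gripper_width: 37.7
finger_force: 20.0
```

>>> play_rows:
  plan:
    - [[0,0,0,-0.01,0.04,0,-1],[0,0,0,-0.02,0.08,0,-1],[0,0,0,-0.03,0.12,0,-1],[0,0,0,-0.04,0.16,0,-1],[0,0,0,-0.05,0.2,0.01,-1],[0,0,0,-0.06,0.24,0.03,-1],[0,0,0,-0.066,0.265,0.06,-1],[0,0,0,-0.066,0.2747,0.09,-1],[0,0,0,-0.066,0.2747,0.11,-1],[0,0,0,-0.066,0.2747,0.12,-1]]

```text
time_s: 16.45
ee_pos: [598.4, -298.2, 112.6]
ee_rot: [-179.7, 0.2, 27.1]
ft_force: [-0.6, 0.4, -0.6]
gripper_width: 37.8
finger_force: 20.0
```

>>> play_rows:
  plan:
    - [[0,0,0,0,0,0.02,-1],[0,0,0,0,0,0.045,-1],[0,0,0,0,0,0.065,-1],[0,0,0,0,0,0.08,-1],[0,0,0,0,0,0.087,-1],[0,0,0,0,0,0.087,-1],[0,0,0,0,0,0.087,-1],[0,0,0,0,0,0.087,0.06],[0,0,0,0,0,0.087,0.06],[0,0,0,0,0,0.087,0.06]]

```text
time_s: 17.45
ee_pos: [600.4, -299.0, 29.5]
ee_rot: [180.0, -0.0, 27.1]
ft_force: [0.2, -0.3, -0.0]
gripper_width: 49.9
finger_force: 0.0
```

```bash
cat >> h.py <<'E'
def caps(f,z=63,box=(290,220,500,350)):
    x0,y0,x1,y1=box; h=cv2.cvtColor(f["frame"],cv2.COLOR_RGB2HSV)[y0:y1,x0:x1]
    m=cv2.inRange(h,(100,120,40),(130,255,255)); n,_,st,ce=cv2.connectedComponentsWithStats(m)
    for i in range(1,n):
        if st[i,4]>80: print("cap",st[i,4],(ce[i]+[x0,y0]).round(0),unproj(ce[i]+[x0,y0],z,f)[:2].round(0))
E
python3 - <<'E'
from h import *
s=readout.observe();print(s["ee_pos"],s["ft_force"],s["gripper_width"],s["time_s"])
f=optics.grab_frame("top"); caps(f)
E
```

```text
[ 600.35938288 -299.04337841   29.48970941] [ 0.1741336  -0.25612124 -0.0274366 ] 49.87433659059046 17.45
cap 182 [358. 247.] [607. -79.]
```

>>> play_rows:
  plan:
    - [[0,0,0,0,0,-0.03,0.06],[0,0,0,0,0,-0.07,0.06],[0,0,0,0,0,-0.12,0.06],[0,0,0,0,0,-0.17,0.06],[0,0,0,0.009,-0.04,-0.201,0.06],[0,0,0,0.019,-0.085,-0.201,0.06],[0,0,0,0.029,-0.13,-0.201,0.06],[0,0,0,0.039,-0.175,-0.201,0.06],[0,0,0,0.049,-0.22,-0.201,0.06],[0,0,0,0.059,-0.265,-0.201,0.06]]

```text
time_s: 18.5
ee_pos: [530.9, -34.5, 230.3]
ee_rot: [180.0, -0.0, 27.1]
ft_force: [0.1, 0.1, 0.2]
gripper_width: 49.9
finger_force: 0.0
```

>>> play_rows:
  plan:
    - [[0,0,0,0.01,-0.045,0,0.06],[0,0,0,0.02,-0.09,0,0.06],[0,0,0,0.03,-0.135,0,0.06],[0,0,0,0.04,-0.18,0,0.06],[0,0,0,0.05,-0.225,0,0.06],[0,0,0,0.06,-0.27,0,0.06],[0,0,0,0.068,-0.305,0,0.06],[0,0,0,0.0733,-0.3332,0,0.06],[0,0,0,0.0733,-0.3332,0,0.06],[0,0,0,0.0733,-0.3332,0,0.06]]

```text
time_s: 19.5
ee_pos: [444.7, 293.7, 230.0]
ee_rot: [180.0, 0.0, 27.2]
ft_force: [-0.1, -0.8, -0.3]
gripper_width: 49.9
finger_force: 0.0
```

>>> play_rows:
  plan:
    - [[0,0,0,0,0,0.03,0.06],[0,0,0,0,0,0.06,0.06],[0,0,0,0,0,0.085,0.06],[0,0,0,0,0,0.094,0.06],[0,0,0,0,0,0.094,0.06],[0,0,0,0,0,0.094,-1],[0,0,0,0,0,0.094,-1],[0,0,0,0,0,0.094,-1],[0,0,0,0,0,0.094,-1],[0,0,0,0,0,0.094,-1]]

```text
time_s: 20.5
ee_pos: [446.0, 294.0, 137.3]
ee_rot: [180.0, -0.2, 27.2]
ft_force: [0.3, -0.6, 5.5]
gripper_width: 37.9
finger_force: 20.0
```

```bash
python3 - <<'E'
from h import *
s=readout.observe();print(s["ee_pos"],s["ft_force"],s["gripper_width"],s["time_s"])
f=optics.grab_frame("top"); caps(f); trays(f)
cv2.imwrite("pics/t4c.png",cv2.resize(f["frame"][220:350,290:500],None,fx=3.5,fy=3.5,interpolation=cv2.INTER_CUBIC)[:,:,::-1])
E
```

```text
[445.96776839 294.04556279 137.33137141] [ 0.27150117 -0.57076308  5.49108356] 37.88890006875565 20.5
cap 207 [359. 247.] [607. -79.]
cap 228 [459. 248.] [ 598. -300.]
tray p0.91 c(596,-267) 134x69 th100.0 sat10 comps [ 602. -298.] [ 591. -236.]
tray p0.59 c(449,304) 379x216 th117.6 sat177 comps [463. 276.] [434. 332.]
```

View pics/t4c.png

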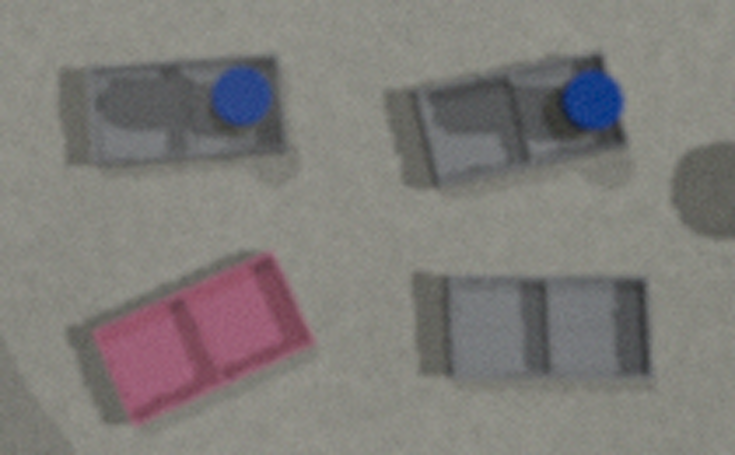

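Both jars stand in their compartments at crop (240,95) and (592,98), and the trays have not moved. The third jar goes to tray 3 right.

>>> play_rows:
  plan:
    - [[0,0,0,0,0,-0.02,-1],[0,0,0,0,0,-0.055,-1],[0,0,0,0,0,-0.09,-1],[0,0,0,-0.01,0.02,-0.1,-1],[0,0,0,-0.028,0.058,-0.1,-1],[0,0,0,-0.047,0.097,-0.1,-1],[0,0,0,-0.066,0.136,-0.1,-1],[0,0,0,-0.085,0.175,-0.1,-1],[0,0,0,-0.104,0.214,-0.1,-1],[0,0,0,-0.121,0.25,-0.1,-1]]

```text
time_s: 21.6
ee_pos: [450.5, 14.5, 235.8]
ee_rot: [-180.0, 0.0, 27.2]
ft_force: [0.7, 0.3, -1.5]
gripper_width: 37.7
finger_force: 20.0
```

>>> play_rows:
  plan:
    - [[0,0,0,-0.019,0.039,0,-1],[0,0,0,-0.038,0.078,0,-1],[0,0,0,-0.057,0.117,0,-1],[0,0,0,-0.076,0.156,0,-1],[0,0,0,-0.095,0.195,0.01,-1],[0,0,0,-0.114,0.234,0.03,-1],[0,0,0,-0.132,0.27,0.05,-1],[0,0,0,-0.1399,0.289,0.08,-1],[0,0,0,-0.1399,0.289,0.105,-1],[0,0,0,-0.1399,0.289,0.12,-1]]

```text
time_s: 22.6
ee_pos: [457.1, -304.6, 113.1]
ee_rot: [-179.7, 0.1, 27.1]
ft_force: [-0.6, 0.2, -0.8]
gripper_width: 37.5
finger_force: 20.0
```

>>> play_rows:
  plan:
    - [[0,0,0,0,0,0.02,-1],[0,0,0,0,0,0.045,-1],[0,0,0,0,0,0.065,-1],[0,0,0,0,0,0.08,-1],[0,0,0,0,0,0.087,-1],[0,0,0,0,0,0.087,-1],[0,0,0,0,0,0.087,-1],[0,0,0,0,0,0.087,0.06],[0,0,0,0,0,0.087,0.06],[0,0,0,0,0,0.087,0.06]]

```text
time_s: 23.6
ee_pos: [458.9, -305.0, 29.3]
ee_rot: [180.0, -0.0, 27.1]
ft_force: [0.6, -0.1, -0.4]
gripper_width: 49.5
finger_force: 0.0
```

>>> play_rows:
  plan:
    - [[0,0,0,0,0,-0.03,0.06],[0,0,0,0,0,-0.07,0.06],[0,0,0,0,0,-0.12,0.06],[0,0,0,0,0,-0.17,0.06],[0,0,0,0.015,-0.036,-0.201,0.06],[0,0,0,0.033,-0.078,-0.201,0.06],[0,0,0,0.051,-0.12,-0.201,0.06],[0,0,0,0.069,-0.163,-0.201,0.06],[0,0,0,0.087,-0.206,-0.201,0.06],[0,0,0,0.106,-0.25,-0.201,0.06]]

```text
time_s: 24.6
ee_pos: [438.4, -32.4, 230.3]
ee_rot: [180.0, -0.1, 27.1]
ft_force: [0.8, 0.2, 0.5]
gripper_width: 49.7
finger_force: 0.0
```

```bash
python3 - <<'E'
from h import *
s=readout.observe();print(s["ee_pos"],s["ft_force"],s["gripper_width"],s["time_s"])
f=optics.grab_frame("top"); caps(f); trays(f); print("drawer"); caps(f,172,(90,230,290,380)); spots(["drawer_handle","drawer_floor"],"top",f)
E
```

```text
[438.36180024 -32.43302223 230.30332353] [0.84174951 0.19828866 0.4560988 ] 49.70157199326 24.6
cap 207 [359. 247.] [607. -80.]
cap 226 [454. 249.] [ 596. -289.]
cap 254 [467. 314.] [ 456. -306.]
tray p0.57 c(594,-256) 136x72 th102.0 sat9 comps [ 601. -287.] [ 588. -225.]
drawer
cap 8620 [188. 311.] [473. 262.]
drawer_handle 0.81 [370. 226. 166.] [206. 366.]
drawer_handle 0.26 [ 591. -225.   31.] [422. 255.]
drawer_floor 0.62 [467. 271. 116.] [192. 315.]
```

Tray 2 has been knocked about 11 mm aside, so I will re-measure it before using it. Now jar F4 goes to tray 1 left.

>>> play_rows:
  plan:
    - [[0,0,0,0.01,-0.025,0,0.06],[0,0,0,0.027,-0.065,0,0.06],[0,0,0,0.044,-0.105,0,0.06],[0,0,0,0.063,-0.15,0,0.06],[0,0,0,0.082,-0.195,0,0.06],[0,0,0,0.101,-0.24,0,0.06],[0,0,0,0.12,-0.285,0,0.06],[0,0,0,0.138,-0.327,0,0.06],[0,0,0,0.1511,-0.3588,0,0.06],[0,0,0,0.1511,-0.3588,0,0.06]]

```text
time_s: 25.8
ee_pos: [410.9, 356.9, 229.3]
ee_rot: [-179.9, -0.0, 27.3]
ft_force: [0.8, -0.8, -0.6]
gripper_width: 49.6
finger_force: 0.0
```

>>> play_rows:
  plan:
    - [[0,0,0,0,0,0,0.06],[0,0,0,0,0,0.03,0.06],[0,0,0,0,0,0.06,0.06],[0,0,0,0,0,0.085,0.06],[0,0,0,0,0,0.094,0.06],[0,0,0,0,0,0.094,0.06],[0,0,0,0,0,0.094,-1],[0,0,0,0,0,0.094,-1],[0,0,0,0,0,0.094,-1],[0,0,0,0,0,0.094,-1]]

```text
time_s: 26.8
ee_pos: [410.8, 354.5, 137.5]
ee_rot: [180.0, -0.2, 27.2]
ft_force: [0.1, -1.0, 4.8]
gripper_width: 37.5
finger_force: 20.0
```

```bash
python3 - <<'E'
from h import *
s=readout.observe();print(s["ee_pos"],s["ft_force"],s["gripper_width"],s["time_s"])
f=optics.grab_frame("top"); caps(f); trays(f)
cv2.imwrite("pics/t5c.png",cv2.resize(f["frame"][220:350,290:500],None,fx=3.5,fy=3.5,interpolation=cv2.INTER_CUBIC)[:,:,::-1])
E
```

```text
[410.77811636 354.50025193 137.47524928] [ 0.13429262 -0.99559117  4.81249995] 37.4643542339439 26.8
cap 205 [359. 247.] [607. -79.]
cap 225 [454. 249.] [ 596. -288.]
cap 247 [467. 314.] [ 456. -306.]
tray p0.58 c(594,-256) 132x68 th100.9 sat9 comps [ 600. -287.] [ 588. -225.]
tray p0.47 c(461,-275) 137x71 th88.5 sat10 comps [ 460. -306.] [ 462. -243.]
```

View pics/t5c.png

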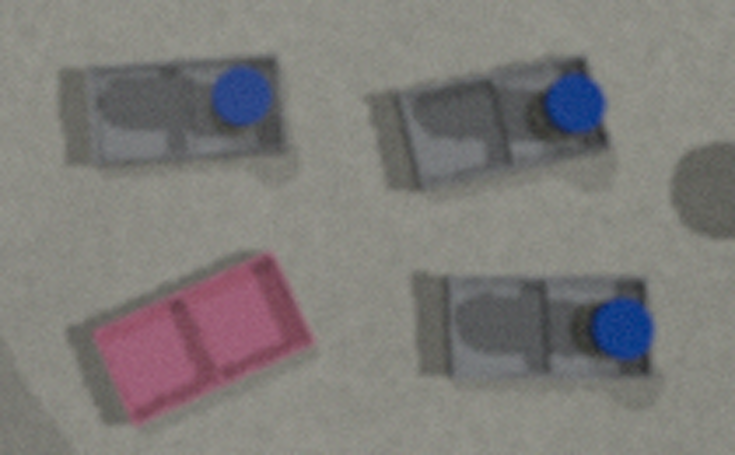

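All three trays hold one jar; tray 2 now sits about 11 mm further left. The second round starts with F4 to tray 1 left.

>>> play_rows:
  plan:
    - [[0,0,0,0,0,-0.02,-1],[0,0,0,0,0,-0.055,-1],[0,0,0,0,0,-0.09,-1],[0,0,0,0.001,0.025,-0.1,-1],[0,0,0,0.001,0.065,-0.1,-1],[0,0,0,0.002,0.105,-0.1,-1],[0,0,0,0.002,0.145,-0.1,-1],[0,0,0,0.003,0.185,-0.1,-1],[0,0,0,0.003,0.225,-0.1,-1],[0,0,0,0.003,0.26,-0.1,-1]]

```text
time_s: 27.9
ee_pos: [531.2, 122.6, 235.7]
ee_rot: [-180.0, 0.0, 27.1]
ft_force: [0.1, 0.1, -1.6]
gripper_width: 37.5
finger_force: 20.0
```

>>> play_rows:
  plan:
    - [[0,0,0,0,0.04,0,-1],[0,0,0,0.001,0.08,0,-1],[0,0,0,0.002,0.115,0,-1],[0,0,0,0.002,0.14,0,-1],[0,0,0,0.002,0.1585,0.01,-1],[0,0,0,0.002,0.1585,0.03,-1],[0,0,0,0.002,0.1585,0.06,-1],[0,0,0,0.002,0.1585,0.09,-1],[0,0,0,0.002,0.1585,0.11,-1],[0,0,0,0.002,0.1585,0.12,-1]]

```text
time_s: 28.9
ee_pos: [602.8, -15.1, 113.0]
ee_rot: [-179.8, 0.2, 27.2]
ft_force: [0.2, 0.3, -0.2]
gripper_width: 37.7
finger_force: 20.0
```

>>> play_rows:
  plan:
    - [[0,0,0,0,0,0.02,-1],[0,0,0,0,0,0.045,-1],[0,0,0,0,0,0.065,-1],[0,0,0,0,0,0.08,-1],[0,0,0,0,0,0.087,-1],[0,0,0,0,0,0.087,-1],[0,0,0,0,0,0.087,-1],[0,0,0,0,0,0.087,0.06],[0,0,0,0,0,0.087,0.06],[0,0,0,0,0,0.087,0.06]]

```text
time_s: 29.9
ee_pos: [605.3, -16.0, 29.4]
ee_rot: [180.0, -0.0, 27.1]
ft_force: [-0.2, -0.0, 0.4]
gripper_width: 50.0
finger_force: 0.0
```

>>> play_rows:
  plan:
    - [[0,0,0,0,0,-0.03,0.06],[0,0,0,0,0,-0.07,0.06],[0,0,0,0,0,-0.12,0.06],[0,0,0,0,0,-0.17,0.06],[0,0,0,0,0,-0.201,0.06],[0,0,0,-0.04,0,-0.221,0.06],[0,0,0,-0.08,0,-0.241,0.06],[0,0,0,-0.12,0,-0.241,0.06],[0,0,0,-0.15,0,-0.241,0.06],[0,0,0,-0.15,0,-0.241,0.06]]

```text
time_s: 30.9
ee_pos: [468.4, -85.4, 270.9]
ee_rot: [179.9, 0.0, 27.0]
ft_force: [0.4, 0.0, 0.0]
gripper_width: 50.0
finger_force: 0.0
```

```bash
python3 - <<'E'
from h import *
s=readout.observe();print(s["ee_pos"],s["ft_force"],s["gripper_width"],s["time_s"])
f=optics.grab_frame("top"); caps(f); trays(f)
cv2.imwrite("pics/j6.png",cv2.resize(f["frame"][240:400,80:290],None,fx=3.5,fy=3.5,interpolation=cv2.INTER_CUBIC)[:,:,::-1])
E
```

```text
[468.42869822 -85.35890194 270.90429257] [0.37108202 0.03287072 0.03000132] 50.01875438555896 30.9
cap 209 [330. 249.] [605. -17.]
cap 136 [454. 247.] [ 602. -291.]
tray p0.71 c(623,-278) 78x21 th100.7 sat9 comps [ 629. -309.] [ 617. -247.]
tray p0.37 c(490,371) 63x43 th88.5 sat220 comps [490. 339.] [491. 402.]
```

View pics/j6.png

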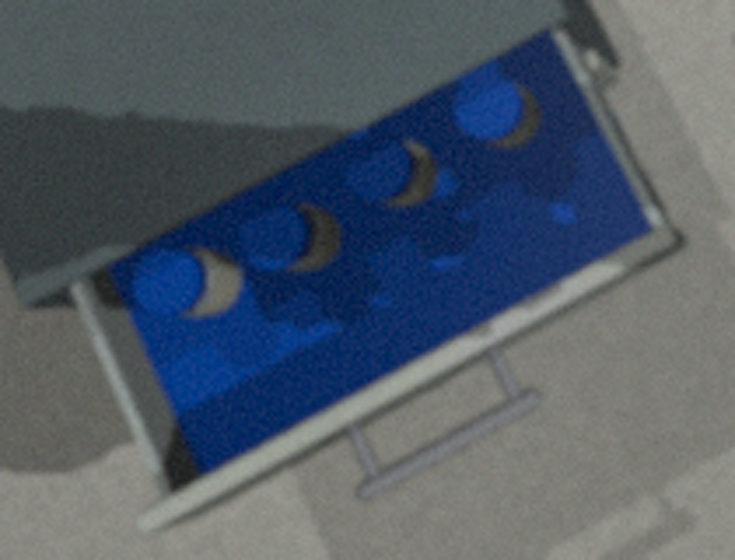

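>>> play_rows:
  plan:
    - [[0,0,0,0.025,-0.027,0,0.06],[0,0,0,0.055,-0.06,0,0.06],[0,0,0,0.085,-0.092,0,0.06],[0,0,0,0.115,-0.125,0,0.06],[0,0,0,0.145,-0.157,0,0.06],[0,0,0,0.175,-0.19,0.01,0.06],[0,0,0,0.201,-0.2179,0.03,0.06],[0,0,0,0.201,-0.2179,0.04,0.06],[0,0,0,0.201,-0.2179,0.04,0.06],[0,0,0,0.201,-0.2179,0.04,0.06]]

```text
time_s: 32.0
ee_pos: [551.2, 201.1, 229.7]
ee_rot: [180.0, 0.0, 27.2]
ft_force: [-0.4, -0.9, -0.1]
gripper_width: 50.1
finger_force: 0.0
```

>>> play_rows:
  plan:
    - [[0,0,0,0,0,0.03,0.06],[0,0,0,0,0,0.06,0.06],[0,0,0,0,0,0.085,0.06],[0,0,0,0,0,0.094,0.06],[0,0,0,0,0,0.094,0.06],[0,0,0,0,0,0.094,-1],[0,0,0,0,0,0.094,-1],[0,0,0,0,0,0.094,-1],[0,0,0,0,0,0.094,-1],[0,0,0,0,0,0.094,-1]]

```text
time_s: 33.0
ee_pos: [552.2, 201.4, 137.7]
ee_rot: [179.9, -0.2, 27.2]
ft_force: [-0.4, -0.8, 6.8]
gripper_width: 37.7
finger_force: 20.0
```

```bash
python3 - <<'E'
from chain import *
s=readout.observe();print(s["ee_pos"],s["ft_force"],s["gripper_width"],s["time_s"])
f=optics.grab_frame("top"); caps(f); trays(f)
print(sh(J["B1"],(587.5,-225.5)), sh((587.5,-225.5),J["B2"]), sh(J["B2"],T["t3L"]))
E
```

```text
[552.21676001 201.39244356 137.74986366] [-0.43820362 -0.84775847  6.7572537 ] 37.66942806970494 33.0
cap 209 [359. 247.] [607. -79.]
cap 209 [331. 249.] [605. -17.]
cap 227 [454. 249.] [ 596. -288.]
cap 252 [467. 314.] [ 456. -306.]
tray p0.60 c(594,-255) 133x69 th100.4 sat9 comps [ 600. -286.] [ 589. -224.]
[np.float64(-0.1622), np.float64(0.3964)] [np.float64(0.1607), np.float64(-0.4667)] [np.float64(-0.283), np.float64(0.4236)]
```

>>> play_rows:
  plan:
    - [[0,0,0,0,0,-0.006,-1],[0,0,0,-0.012,0,-0.008,-1],[0,0,0,-0.025,0,-0.01,-1],[0,0,0,-0.025,0,-0.02,-1],[0,0,0,-0.025,0,-0.06,-1],[0,0,0,-0.025,0,-0.095,-1],[0,0,0,-0.035,0.03,-0.1,-1],[0,0,0,-0.05,0.07,-0.1,-1],[0,0,0,-0.06,0.11,-0.1,-1],[0,0,0,-0.07,0.14,-0.1,-1]]

```text
time_s: 34.1
ee_pos: [552.9, 42.6, 236.8]
ee_rot: [179.9, -0.1, 27.1]
ft_force: [-0.1, -0.7, -0.1]
gripper_width: 37.6
finger_force: 20.0
```

>>> play_rows:
  plan:
    - [[0,0,0,-0.014,0.04,0,-1],[0,0,0,-0.028,0.08,0,-1],[0,0,0,-0.042,0.12,0,-1],[0,0,0,-0.056,0.16,0,-1],[0,0,0,-0.07,0.2,0.01,-1],[0,0,0,-0.084,0.235,0.03,-1],[0,0,0,-0.0922,0.2564,0.06,-1],[0,0,0,-0.0922,0.2564,0.09,-1],[0,0,0,-0.0922,0.2564,0.11,-1],[0,0,0,-0.0922,0.2564,0.12,-1]]

```text
time_s: 35.1
ee_pos: [586.1, -225.3, 114.1]
ee_rot: [-179.8, 0.1, 27.1]
ft_force: [-0.3, 1.1, -1.6]
gripper_width: 37.7
finger_force: 20.0
```

>>> play_rows:
  plan:
    - [[0,0,0,0,0,0.02,-1],[0,0,0,0,0,0.045,-1],[0,0,0,0,0,0.065,-1],[0,0,0,0,0,0.08,-1],[0,0,0,0,0,0.087,-1],[0,0,0,0,0,0.087,-1],[0,0,0,0,0,0.087,-1],[0,0,0,0,0,0.087,0.06],[0,0,0,0,0,0.087,0.06],[0,0,0,0,0,0.087,0.06]]

```text
time_s: 36.1
ee_pos: [587.8, -225.6, 29.5]
ee_rot: [180.0, -0.0, 27.1]
ft_force: [0.6, -0.7, -0.4]
gripper_width: 49.8
finger_force: 0.0
```

>>> play_rows:
  plan:
    - [[0,0,0,0,0,-0.03,0.06],[0,0,0,0,0,-0.07,0.06],[0,0,0,0,0,-0.12,0.06],[0,0,0,0,0,-0.17,0.06],[0,0,0,0,0,-0.201,0.06],[0,0,0,0.015,-0.04,-0.201,0.06],[0,0,0,0.03,-0.085,-0.201,0.06],[0,0,0,0.045,-0.13,-0.201,0.06],[0,0,0,0.06,-0.175,-0.201,0.06],[0,0,0,0.075,-0.22,-0.201,0.06]]

```text
time_s: 37.1
ee_pos: [553.3, 6.1, 230.3]
ee_rot: [180.0, -0.0, 27.1]
ft_force: [0.1, 0.4, 0.4]
gripper_width: 49.9
finger_force: 0.0
```

>>> play_rows:
  plan:
    - [[0,0,0,0.015,-0.045,0,0.06],[0,0,0,0.03,-0.09,0,0.06],[0,0,0,0.045,-0.135,0,0.06],[0,0,0,0.06,-0.175,0,0.06],[0,0,0,0.075,-0.215,0,0.06],[0,0,0,0.0857,-0.2467,0,0.06],[0,0,0,0.0857,-0.2467,0,0.06],[0,0,0,0.0857,-0.2467,0,0.06],[0,0,0,0.0857,-0.2467,0,0.06],[0,0,0,0.0857,-0.2467,0,0.06]]

```text
time_s: 38.1
ee_pos: [517.9, 261.8, 230.1]
ee_rot: [180.0, -0.0, 27.0]
ft_force: [-0.1, -0.5, -0.9]
gripper_width: 49.9
finger_force: 0.0
```

```bash
python3 - <<'E'
from chain import *
s=readout.observe();print(s["ee_pos"],s["ft_force"],s["gripper_width"],s["time_s"])
f=optics.grab_frame("top"); caps(f); trays(f)
cv2.imwrite("pics/t7c.png",cv2.resize(f["frame"][220:350,290:500],None,fx=3.5,fy=3.5,interpolation=cv2.INTER_CUBIC)[:,:,::-1])
E
```

```text
[517.86905767 261.77688048 230.07677373] [-0.14770365 -0.50432693 -0.93592319] 49.94485505581657 38.1
cap 206 [359. 247.] [607. -79.]
cap 207 [330. 249.] [605. -17.]
cap 226 [454. 249.] [ 596. -288.]
cap 227 [425. 253.] [ 589. -226.]
cap 250 [467. 314.] [ 456. -306.]
tray p0.89 c(594,-256) 134x68 th100.8 sat9 comps [ 599. -287.] [ 588. -225.]
```

View pics/t7c.png

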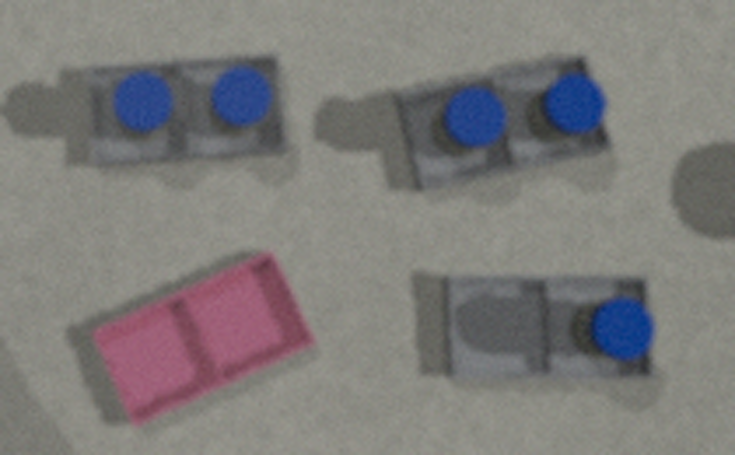

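Five jars stand well in their compartments. The last one is B2 to tray 3 left.

>>> play_rows:
  plan:
    - [[0,0,0,0,0,0.03,0.06],[0,0,0,0,0,0.06,0.06],[0,0,0,0,0,0.085,0.06],[0,0,0,0,0,0.094,0.06],[0,0,0,0,0,0.094,0.06],[0,0,0,0,0,0.094,-1],[0,0,0,0,0,0.094,-1],[0,0,0,0,0,0.094,-1],[0,0,0,0,0,0.094,-1],[0,0,0,0,0,0.094,-1]]

```text
time_s: 39.2
ee_pos: [518.6, 263.5, 137.5]
ee_rot: [180.0, -0.2, 27.2]
ft_force: [0.6, -0.1, 7.1]
gripper_width: 37.4
finger_force: 20.0
```

>>> play_rows:
  plan:
    - [[0,0,0,0,0,-0.006,-1],[0,0,0,-0.012,0,-0.008,-1],[0,0,0,-0.025,0,-0.01,-1],[0,0,0,-0.025,0,-0.02,-1],[0,0,0,-0.025,0,-0.06,-1],[0,0,0,-0.025,0,-0.095,-1],[0,0,0,-0.04,0.025,-0.1,-1],[0,0,0,-0.065,0.06,-0.1,-1],[0,0,0,-0.09,0.095,-0.1,-1],[0,0,0,-0.11,0.125,-0.1,-1]]

```text
time_s: 40.2
ee_pos: [475.8, 100.0, 236.7]
ee_rot: [180.0, -0.0, 27.2]
ft_force: [0.4, -0.7, -0.5]
gripper_width: 37.5
finger_force: 20.0
```

>>> play_rows:
  plan:
    - [[0,0,0,-0.022,0.038,0,-1],[0,0,0,-0.044,0.076,0,-1],[0,0,0,-0.066,0.114,0,-1],[0,0,0,-0.088,0.152,0,-1],[0,0,0,-0.11,0.19,0,-1],[0,0,0,-0.132,0.228,0.01,-1],[0,0,0,-0.154,0.266,0.02,-1],[0,0,0,-0.173,0.2986,0.04,-1],[0,0,0,-0.173,0.2986,0.07,-1],[0,0,0,-0.173,0.2986,0.09,-1]]

```text
time_s: 41.2
ee_pos: [458.0, -244.0, 144.7]
ee_rot: [-179.9, 0.0, 27.0]
ft_force: [-0.3, 0.4, -0.2]
gripper_width: 37.5
finger_force: 20.0
```

```bash
python3 - <<'E'
from chain import *
s=readout.observe();print(s["ee_pos"],s["ft_force"],s["gripper_width"],s["time_s"])
E
```

```text
[ 457.99102068 -243.99867202  144.72377258] [-0.27952076  0.43477069 -0.18111567] 37.48822513449612 41.2
```

>>> play_rows:
  plan:
    - [[0,0,0,0,0,0.03,-1],[0,0,0,0,0,0.065,-1],[0,0,0,0,0,0.09,-1],[0,0,0,0,0,0.108,-1],[0,0,0,0,0,0.117,-1],[0,0,0,0,0,0.117,-1],[0,0,0,0,0,0.117,-1],[0,0,0,0,0,0.117,0.06],[0,0,0,0,0,0.117,0.06],[0,0,0,0,0,0.117,0.06]]

```text
time_s: 42.2
ee_pos: [459.3, -243.2, 29.5]
ee_rot: [179.9, -0.0, 27.1]
ft_force: [-0.6, -0.2, 0.8]
gripper_width: 49.7
finger_force: 0.0
```

>>> play_rows:
  plan:
    - [[0,0,0,0,0,-0.03,0.06],[0,0,0,0,0,-0.07,0.06],[0,0,0,0,0,-0.12,0.06],[0,0,0,0,0,-0.17,0.06],[0,0,0,0,0,-0.201,0.06],[0,0,0,0,-0.04,-0.201,-0.5],[0,0,0,0,-0.085,-0.201,-1],[0,0,0,0,-0.13,-0.201,-1],[0,0,0,0,-0.175,-0.201,-1],[0,0,0,0,-0.22,-0.201,-1]]

```text
time_s: 43.2
ee_pos: [357.5, -45.8, 230.1]
ee_rot: [180.0, -0.1, 27.1]
ft_force: [-0.1, 0.4, -0.1]
gripper_width: 13.1
finger_force: 0.0
```

>>> play_rows:
  plan:
    - [[0,0,0,0.02,-0.04,0,-1],[0,0,0,0.04,-0.08,0,-1],[0,0,0,0.055,-0.12,0,-1],[0,0,0,0.07,-0.16,0,-1],[0,0,0,0.085,-0.2,0,-1],[0,0,0,0.094,-0.237,0,-1],[0,0,0,0.094,-0.237,0.02,-1],[0,0,0,0.094,-0.237,0.05,-1],[0,0,0,0.094,-0.237,0.08,-1],[0,0,0,0.094,-0.237,0.08,-1]]

```text
time_s: 44.2
ee_pos: [330.9, 205.6, 147.2]
ee_rot: [-180.0, 0.4, 27.2]
ft_force: [-0.6, -0.2, 0.4]
gripper_width: 0.5
finger_force: 0.0
```

```bash
python3 - <<'E'
from chain import *
s=readout.observe();print(s["ee_pos"],s["ft_force"],s["gripper_width"],s["time_s"])
f=optics.grab_frame("top"); caps(f); trays(f); spots(["drawer_handle"],"top",f)
E
```

```text
[330.94819588 205.56385952 147.24857769] [-0.61466808 -0.17027903  0.42307229] 0.536927409436772 44.2
cap 207 [358. 247.] [607. -79.]
cap 206 [331. 249.] [605. -17.]
cap 225 [454. 249.] [ 596. -289.]
cap 231 [425. 253.] [ 589. -226.]
cap 247 [438. 312.] [ 461. -243.]
cap 249 [467. 314.] [ 456. -306.]
tray p0.75 c(594,-255) 134x69 th100.3 sat10 comps [ 600. -286.] [ 589. -224.]
drawer_handle 0.82 [372. 225. 166.] [207. 365.]
drawer_handle 0.71 [ 461. -246.   32.] [435. 312.]
```

All six jars are in place. Now I push the drawer shut slowly by its handle bar.

>>> play_rows:
  plan:
    - [[0,0,0,0.012,0,0,-1],[0,0,0,0.02,0,0,-1],[0,0,0,0.026,0,0,-1],[0,0,0,0.033,0,0,-1],[0,0,0,0.041,0,0,-1],[0,0,0,0.05,0,0,-1],[0,0,0,0.06,0,0,-1],[0,0,0,0.07,0,0,-1],[0,0,0,0.08,0,0,-1],[0,0,0,0.09,0,0,-1]]

```text
time_s: 45.35
ee_pos: [415.0, 248.1, 149.9]
ee_rot: [-180.0, 0.0, 27.1]
ft_force: [-2.0, -1.5, 2.8]
gripper_width: 0.4
finger_force: 1.5
```

>>> play_rows:
  plan:
    - [[0,0,0,0.01,0,0,-1],[0,0,0,0.02,0,0,-1],[0,0,0,0.028,0,0,-1],[0,0,0,0.035,0,0,-1],[0,0,0,0.041,0,0,-1],[0,0,0,0.046,0,0,-1],[0,0,0,0.05,0,0,-1],[0,0,0,0.053,0,0,-1],[0,0,0,0.055,0,0,-1],[0,0,0,0.055,0,0,-1]]

```text
time_s: 46.35
ee_pos: [463.7, 273.0, 149.9]
ee_rot: [-180.0, -0.1, 27.1]
ft_force: [-1.3, 0.1, -0.4]
gripper_width: 0.2
finger_force: 0.3
```

```bash
python3 - <<'E'
from chain import *
s=readout.observe();print(s["ee_pos"],s["ft_force"],s["gripper_width"],s["time_s"])
f=optics.grab_frame("top"); spots(["drawer_handle","drawer_floor"],"top",f)
E
```

```text
[463.65158705 273.0468442  149.93589878] [-1.29381033  0.0952181  -0.4234203 ] 0.16060241484028714 46.35
drawer_handle 0.77 [478. 280. 166.] [180. 309.]
```

>>> play_rows:
  plan:
    - [[0,0,0,0.001,0,0,-1],[0,0,0,0.002,0,0,-1],[0,0,0,0.003,0,0,-1],[0,0,0,0.004,0,0,-1],[0,0,0,0.005,0,0,-1],[0,0,0,0.006,0,0,-1],[0,0,0,0.007,0,0,-1],[0,0,0,0.008,0,0,-1],[0,0,0,0.008,0,0,-1],[0,0,0,0.008,0,0,-1]]

```text
time_s: 47.5
ee_pos: [466.9, 274.5, 150.0]
ee_rot: [180.0, 0.4, 27.2]
ft_force: [-7.5, -5.4, 7.8]
gripper_width: 0.4
finger_force: 4.9
```

>>> play_rows:
  plan:
    - [[0,0,0,0.001,0,0,-1],[0,0,0,0.002,0,0,-1],[0,0,0,0.003,0,0,-1],[0,0,0,0.004,0,0,-1],[0,0,0,0.005,0,0,-1],[0,0,0,0.005,0,0,-1],[0,0,0,0.005,0,0,-1],[0,0,0,0.005,0,0,-1],[0,0,0,0.005,0,0,-1],[0,0,0,0.005,0,0,-1]]

```text
time_s: 48.5
ee_pos: [466.9, 274.5, 150.1]
ee_rot: [180.0, 1.0, 27.2]
ft_force: [-15.8, -9.8, 15.6]
gripper_width: 0.4
finger_force: 9.4
```

```bash
python3 - <<'E'
from chain import *
s=readout.observe();print(s["ee_pos"],s["ft_force"],s["time_s"])
E
```

```text
[466.90654926 274.48901213 150.070741  ] [-15.8154265   -9.77152502  15.55746582] 48.5
```

The drawer is hard against its stop: force rose with no travel. I back off, rise clear and check.

>>> play_rows:
  plan:
    - [[0,0,0,-0.015,0,0,-1],[0,0,0,-0.04,0,0,-1],[0,0,0,-0.08,0,0,-1],[0,0,0,-0.12,0,0,-1],[0,0,0,-0.12,0.03,-0.03,-1],[0,0,0,-0.12,0.07,-0.06,-1],[0,0,0,-0.12,0.11,-0.09,-1],[0,0,0,-0.12,0.15,-0.1,-1],[0,0,0,-0.12,0.15,-0.1,-1],[0,0,0,-0.12,0.15,-0.1,-1]]

```text
time_s: 49.5
ee_pos: [437.4, 90.2, 250.0]
ee_rot: [-180.0, -0.1, 27.0]
ft_force: [-1.2, -0.7, -0.7]
gripper_width: 0.6
finger_force: 0.0
```

```bash
python3 - <<'E'
from chain import *
s=readout.observe();print(s["ee_pos"],s["ft_force"],s["time_s"])
f=optics.grab_frame("top"); caps(f); trays(f); spots(["drawer_handle"],"top",f); save(f,"end.png")
E
```

```text
[437.36309703  90.17013758 250.04550701] [-1.20492179 -0.73741323 -0.675153  ] 49.5
cap 206 [359. 247.] [607. -79.]
cap 211 [331. 249.] [605. -17.]
cap 228 [454. 249.] [ 596. -288.]
cap 230 [425. 253.] [ 589. -226.]
cap 244 [438. 312.] [ 461. -243.]
cap 249 [467. 314.] [ 456. -306.]
tray p0.96 c(595,-256) 135x69 th100.9 sat10 comps [ 600. -287.] [ 589. -225.]
```

View pics/end.png

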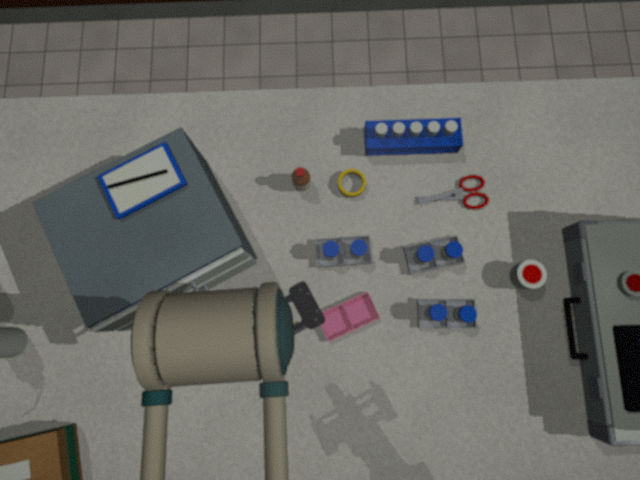

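The top view shows the drawer flush with the cabinet, six jars in the three steel trays, and the other items (pot, scissors, tape, amber bottle and pink tray) where they started.

```bash
python3 -c "
from cell import sign_off; print(sign_off())"
```

```text
the job is handed in; nothing more can be done
None
```

I dealt six jars in two rounds, so each of the three steel trays has one in both compartments; two jars stayed in the drawer, which is shut, and the job is handed in (no verdict came back, and I could not see those two jars once it was closed).

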